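# Right the tipped varnish bottles and close up the row

## Task

Two varnish bottles have tipped over in the wooden bottle rack: stand the leaning one and the lying one upright again in the lane, in their order between the two that still stand. Then slide the dark follower block up so that the four bottles stand in a closed row against the end board, with no gaps, and let go. It is glass: do not bang or ram the bottles or knock the standing ones over, and leave the other things on the bench alone.

Things in the scene. Friction and masses are not known exactly. Their poses are not given: they have to be found in the camera images.
- rack: wooden bottle rack fixed on the bench; base board 112 (x) by 500 (y) by 12 mm, origin under its centre. Its top is the floor of one lane along y, 50 mm wide between guide strips 6 mm high and 6 mm thick. At +y an end board 76 mm wide, 108 mm high above the bench, inner face at y = 235 mm; at -y a low stop (22 mm above the bench) at y = -235 mm
- lane_end (a point): inner face of the end board, at mid lane, on the lane floor (rack frame 0, 235, 12 mm)
- bottle_first: varnish bottle standing at the end board. 44 mm diameter, 120 mm tall, 0.11 to 0.22 kg: straight amber-glass body up to 80 mm, shoulder to 95 mm, 23 mm neck, black cap 27 mm in diameter from 100 to 120 mm. Origin: centre of its underside; z axis towards the cap
- bottle_leaning: varnish bottle of the same make, next in the lane, leaning 30 to 40 degrees towards the end board (+y) with its cap against bottle_first's cap and one edge of its base on the lane floor. Sizes and origin as bottle_first
- bottle_lying: varnish bottle of the same make, fallen flat along the lane, cap towards the end board (+y), base towards bottle_last. Sizes and origin as bottle_first
- bottle_last: varnish bottle of the same make, standing between bottle_lying and the follower. Sizes and origin as bottle_first
- follower (a joint): follower: dark wooden block sliding in the rack's groove, bearing on the row like a bookend; 46 mm across the lane, 24 along it, 70 high above the lane floor, flat face, so it pushes bottles along upright. About 2 to 3 N of friction, stays where left, no lock. Value: m moved from the open end (0) towards the end board (+y), up to 0.245; about 0.23 with the row closed
- follower_face (a point): middle of the follower's face that meets the bottles (its +y face), on the lane floor
- follower_tab (a point): the grip tab on top of the follower: 16 mm across the lane (x), 24 mm along it (y), from 70 to 106 mm above the lane floor; this point is at mid tab, 90 mm above the lane floor, 12 mm behind the face
- tape_roll: bystander: roll of paper tape lying flat, 72 mm diameter, 24 mm high; origin: centre of underside
- cork_block: bystander: cork sanding block 42 by 60 by 30 mm; origin: centre of underside
- finger_plane: bystander: small brass finger plane 52 by 30 by 25 mm; origin: centre of underside
- spool_clamp: bystander: spool clamp standing upright, two wooden spools 32 mm diameter on a steel rod, wing nut on top, 95 mm tall; origin: centre of underside
- water_jar: bystander: glass jar with metal lid, 76 mm diameter, 105 mm tall; origin: centre of underside
- gouge: bystander: carving gouge lying flat, 250 mm long, 30 mm thick; origin: at mid length on the bench, x axis towards the blade
- rib: bystander: thin bent strip of maple standing on edge, an open curve of 50 mm radius, 30 mm tall; origin: on the bench near the middle of the curve
Things that resemble listed ones, but are neither listed nor needed, are in the scene too. Leave any blue look-alike of the bottle_lying alone. Leave any purple look-alike of the bottle_last alone.

How it is judged:
On the way:
1. the leaning and the lying bottle both stand upright in the lane, let go (angle between each of bottle_leaning, bottle_lying's own z axis and vertical below 0.12 rad and z of bottle_leaning in the frame of rack between 0.008 and 0.016 m and x of bottle_leaning in the frame of rack between -0.009 and 0.009 m and contact force between each of bottle_leaning, bottle_lying and the fingers below 0.05 N and z of bottle_lying in the frame of rack between 0.008 and 0.016 m and x of bottle_lying in the frame of rack between -0.009 and 0.009 m), for 0.2 s.
At the end, for the whole second after the job is handed in: All four bottles stand upright (within 4.5 degrees) and at rest on the lane floor between the guide strips, in their original order; the first is within 8 mm of the end board, each is within 6 mm of the next, and the follower's face is within 8 mm of the last. The gripper has let go (angle between each of bottle_first, bottle_leaning, bottle_lying, bottle_last's own z axis and vertical below 0.08 rad and z of bottle_first in the frame of rack between 0.008 and 0.016 m and x of bottle_first in the frame of rack between -0.009 and 0.009 m and linear speed of each of bottle_first, bottle_leaning, bottle_lying, bottle_last below 0.02 m/s and z of bottle_leaning in the frame of rack between 0.008 and 0.016 m and x of bottle_leaning in the frame of rack between -0.009 and 0.009 m and z of bottle_lying in the frame of rack between 0.008 and 0.016 m and x of bottle_lying in the frame of rack between -0.009 and 0.009 m and z of bottle_last in the frame of rack between 0.008 and 0.016 m and x of bottle_last in the frame of rack between -0.009 and 0.009 m and horizontal distance between bottle_first and lane_end below 0.03 m and horizontal distance between bottle_first and bottle_leaning below 0.05 m and horizontal distance between bottle_leaning and bottle_lying below 0.05 m and horizontal distance between bottle_lying and bottle_last below 0.05 m and horizontal distance between bottle_last and follower_face below 0.03 m); the robot touches nothing.
It fails at once if one of the two standing bottles is knocked over (tips more than 17 degrees) (angle between any of bottle_first, bottle_last's own z axis and vertical above 0.3 rad).
It fails at once if a bottle is banged down or rammed: more than 40 N between it and the rack with its follower (contact force between any of bottle_first, bottle_leaning, bottle_lying, bottle_last and rack above 40 N).
It fails at once if another thing on the bench is disturbed (moved more than 20 mm) (distance of any of tape_roll, cork_block, finger_plane, spool_clamp, water_jar, gouge, rib from where it was at the start of the episode above 0.02 m).
It also fails if it takes over 59 s, if anything falls off the work surface, if the arm or the gripper's body presses on something with over 40 N, if the wrist force passes 120 N, or if a joint passes its speed limit or range.

## Robot

A 6-joint arm with a two-finger parallel gripper is mounted at the origin on the work surface. World frame = base frame: x ahead of the robot, y to its left, z up, the work surface at z = 0. Lengths are in m, angles in rad, forces in N, time in s.
With the tool pointing down it reaches from about 0.35 to 0.775 m from the base axis. Payload 7.3 kg.
Tool frame: the origin (TCP) lies at the centre of the arm's flange, where the gripper is bolted on; the fingertips stand 178 mm ahead of it and the grasp point (between the pads) lies 159 mm ahead of it; z points along the fingers, y is the direction in which the jaws open and shut (so a half turn about z gives the same grasp; the last joint's range is limited). The gripper opens to 92 mm and grips with 3 to 60 N. Pads are 19 mm wide; open, the fingers measure 130 mm over their backs; the gripper's body (75 mm by 190 mm) begins 47 mm behind the grasp point.
Start: joints at [0.974, 0.342, 1.524, -0, 1.275, -0.146], TCP at [0.229, 0.473, 0.405] pointing down, gripper open.
Joint ranges: [-2.53, 2.53], [-0.77, 2.02], [0.04, 2.7], [-1, 4.14], [0.28, 2.66], [-3.11, 3.11]. Speed limits (rad/s): [2.57, 2.57, 3.14, 3.14, 3.14, 3.14].

## Interface

Orientations are given as [roll, pitch, yaw] about the fixed x, y, z axes, in that order (R = Rz(yaw) Ry(pitch) Rx(roll)).
In Python, from cell import robot gives the robot as it stands. The module is installed in compiled form; this text tells all that it offers.
- The arm moves only by the shell command python3 -m handwheel 'ROWS' [FORCE]. ROWS is a JSON object of lists of equal length, an entry for each row: "offset": the shift along the tool's x, y, z in cm, a list of three; "turn": the turn, a rotation vector about the tool's x, y, z in degrees, a list of three; "jaw": the gripper command: -1 is shut, 1 is fully open, values between are in proportion. A call has exactly 8 rows; each row is the pose to reach, as a shift and turn from the pose commanded when the call began, along the tool's axes at that moment; what a row does not reach only later rows make up. A row lasts 1/12 s, in which the tool goes at most 41.7 mm and 7.16 degrees, less where a joint would pass 70% of its speed; a pose out of reach is approached as far as the arm can. A call with a gripper value outside its range is refused whole. The fingers move at their own pace and stop on an object; FORCE is the grip in N (left out, the last holds). Time passes only in rows, so rows that repeat a pose let the fingers close, or fill a call up. It gives the time, the measured TCP pose, the force and the opening at its end, in the units of the state.
- robot.observe(): the state, without advancing time (a new reading comes with each control period).
- robot.read_camera(name): name is "scene" or "top" or "wrist"; returns the picture (384x512x3 uint8, blue, green, red); there is no depth.
- robot.calibration(name): a dict with "mtx" (3x3 intrinsics, pixels), "view" (4x4, takes a point from world to camera coordinates); the wrist camera has in their place "mount" (4x4, takes a point from camera to tool coordinates, whose origin is the TCP and whose axes are the flange's). Camera axes: x right, y up, looking along -z (the intrinsics and any distortion apply to the point x, -y, -z); pixel columns grow to the right and rows downward; lengths in m; the calibration is good to about 2 mm. The wrist camera is an equidistant fisheye: a pixel r from the principal point sees the ray r / f radians off the axis. A picture is of the moment at which its call begins: read the wrist's pose just before it. calibration takes no time and is no camera call.
- robot.hand_in(): hands the job in, once; it reports no verdict.
The state is a dict: "time": time; "qpos": joint angles; "qvel": joint speeds; "joint_efforts": joint torques, N m; "tool_pos": TCP position; "tool_rot": TCP orientation; "contact_force": force on the tool from outside, world axes, zero at the start; "torque": the same for the moment, N m; "opening": finger opening in m.
Only numpy, scipy, OpenCV 4.12 (cv2) and the standard library are available. Lean on these libraries where they do the work, as an engineer would, in place of code of your own. Each camera call takes 0.05 s, during which the arm holds its last target. There are 200 camera calls.

## Working session

There is one attempt and no reset: what is moved stays moved. The work goes in short steps, Python scripts to look and compute and a shell command to move; the robot and the scene stay as the last step left them, time stands still between calls to the robot, and variables do not carry over. Pictures are saved under pics/ and viewed, about 8 in all and at most 12, crops included, and the job is handed in when it is done.

```bash
mkdir -p pics; cat > h.py <<'E'
from cell import robot
import numpy as np, cv2
from scipy.spatial.transform import Rotation as R
def pix(cam,P):
    c=robot.calibration(cam);K=np.array(c['mtx']);V=np.array(c['view'])
    p=V[:3,:3]@np.array(P,float)+V[:3,3];p=p*[1,-1,-1];q=K@p;return q[:2]/q[2]
def cast(cam,uv,z):
    c=robot.calibration(cam);K=np.array(c['mtx']);V=np.array(c['view'])
    d=np.linalg.inv(K)@[uv[0],uv[1],1.];d=V[:3,:3].T@(d*[1,-1,-1]);o=-V[:3,:3].T@V[:3,3]
    return o+d*(z-o[2])/d[2]
E
python3 - <<'E'
from h import *
print(robot.observe())
for n in('scene','top'):
    im=robot.read_camera(n);cv2.imwrite(f'pics/{n}0.png',im);c=robot.calibration(n);print(n,c)
    cv2.imwrite(f'pics/{n}0x.png',cv2.resize(im,(800,600),interpolation=cv2.INTER_CUBIC))
E
```

```text
{'time': 0.0, 'qpos': array([ 9.73999516e-01,  3.42720706e-01,  1.52500550e+00, -8.48614104e-06,
        1.27541348e+00, -1.46004239e-01]), 'qvel': array([ 0.00101378,  0.000203  ,  0.00052557, -0.00057482, -0.0009535 ,
        0.00082817]), 'joint_efforts': array([ 1.36158003e-03, -4.31250930e+01, -2.44225520e+01,  7.17967772e-02,
        5.59143873e-02, -1.60348536e-04]), 'tool_pos': array([0.22863807, 0.47244932, 0.40404982]), 'tool_rot': array([-3.14006090e+00, -2.17043002e-04,  2.69080239e+00]), 'contact_force': array([1.47288366, 0.26354481, 0.55221965]), 'torque': array([-0.01858017, -0.00756378,  0.00280727]), 'opening': 0.09189343634081305}
scene {'mtx': array([[438.21253366,   0.        , 262.74067579],
       [  0.        , 438.21253366, 196.74138089],
       [  0.        ,   0.        ,   1.        ]]), 'view': array([[-0.77374532,  0.63337686,  0.01232612,  0.42510467],
       [-0.43462502, -0.54490105,  0.7170662 ,  0.14591543],
       [ 0.46088966,  0.54946938,  0.69689607, -1.64161027],
       [ 0.        ,  0.        ,  0.        ,  1.        ]])}
top {'mtx': array([[363.07484609,   0.        , 260.31761818],
       [  0.        , 363.07484609, 188.63955666],
       [  0.        ,   0.        ,   1.        ]]), 'view': array([[ 0.01615858, -0.99977622,  0.01365349, -0.06822478],
       [ 0.99751949,  0.01705476,  0.06829343, -0.53793892],
       [-0.068511  ,  0.0125161 ,  0.99757185, -1.07506115],
       [ 0.        ,  0.        ,  0.        ,  1.        ]])}
```

View pics/top0x.png

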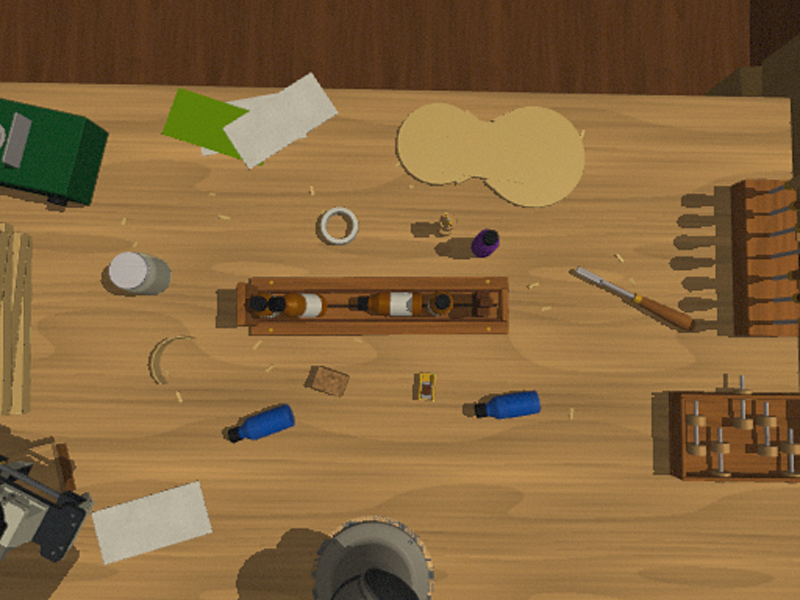

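View pics/scene0x.png

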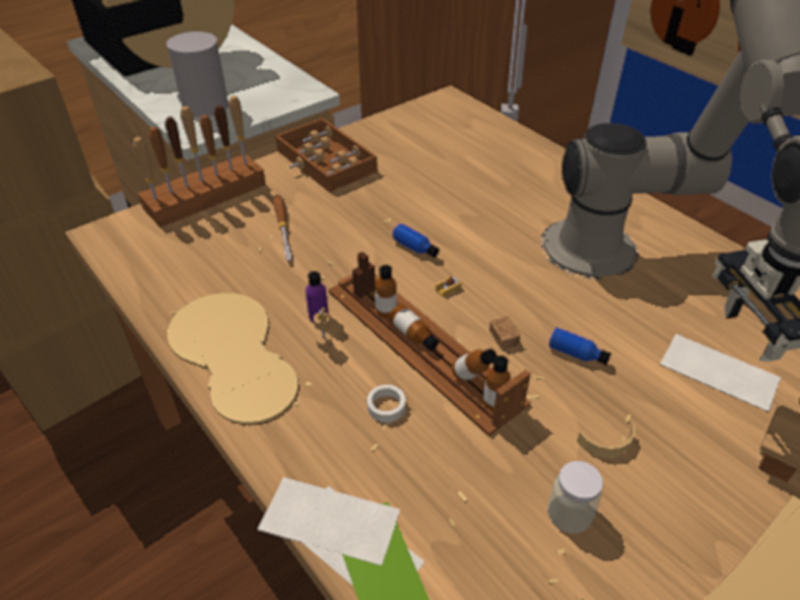

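The top view shows the rack spanning x 240–508 and y 277–334, with the end board on the left. The caps sit at about (260,304), (277,304), (362,304) and (443,302), and the tab at about (483,304). Next I'll zoom in for accurate pixels.

```bash
python3 - <<'E'
from h import *
a=cv2.imread('pics/top0.png')[168:220,145:335];b=cv2.imread('pics/scene0.png')[160:280,205:345]
a=cv2.resize(a,None,fx=4.2,fy=4.2,interpolation=cv2.INTER_CUBIC)
a=cv2.convertScaleAbs(a,alpha=1.8,beta=10)
b=cv2.convertScaleAbs(cv2.resize(b,None,fx=2.9,fy=2.9,interpolation=cv2.INTER_CUBIC),alpha=1.6,beta=10)
o=np.zeros((a.shape[0]+b.shape[0],max(a.shape[1],b.shape[1]),3),np.uint8);o[:a.shape[0],:a.shape[1]]=a;o[a.shape[0]:,:b.shape[1]]=b
print(o.shape,a.shape);cv2.imwrite('pics/crop1.png',o)
f=.64
for n,uv in dict(TL=(248,277),TR=(508,277),BR=(508,334),BL=(248,334)).items(): print(n,cast('top',np.array(uv)*f,.012))
for n,uv,z in [('first',(259,304),.132),('last',(443,302),.132),('tab',(483,304),.118),('lyingcap',(362,304),.034),('leancap',(277,304),.12)]: print(n,cast('top',np.array(uv)*f,z))
E
```

```text
(566, 798, 3) (218, 798, 3)
TL [0.56867113 0.24869451 0.012     ]
TR [ 0.57751998 -0.25616317  0.012     ]
BR [ 0.46666579 -0.25659996  0.012     ]
BL [0.45856675 0.24481727 0.012     ]
first [0.51093412 0.19604491 0.132     ]
last [ 0.51974036 -0.12071038  0.132     ]
tab [ 0.51821223 -0.19205936  0.118     ]
lyingcap [0.51891691 0.02552951 0.034     ]
leancap [0.5120365  0.16776323 0.12      ]
```

View pics/crop1.png

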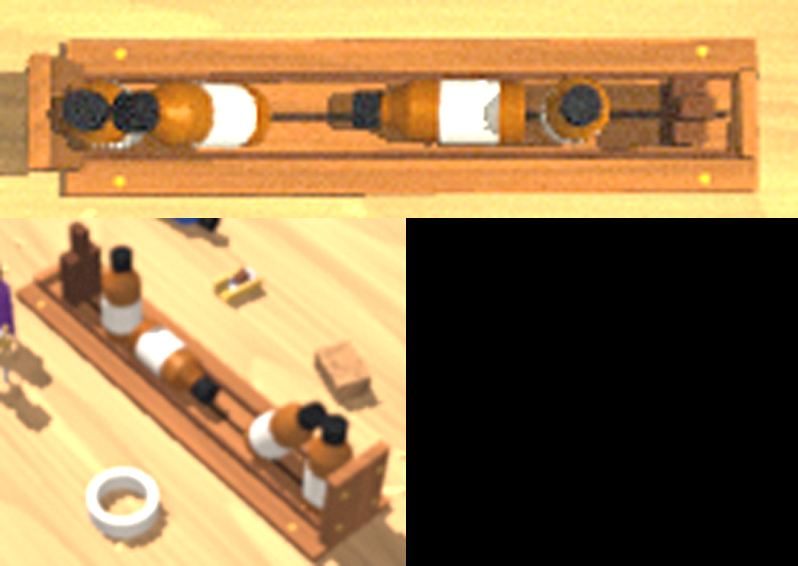

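Crop of the top view, in crop pixels: cap centres at (85,110) for first, (135,110) for leaning and (581,104) for last. Leaning's base edge is at 270. Lying runs from 352 to 524 along row 111, and the tab is around (690,105). I'll now convert these to the rack frame.

```bash
python3 - <<'E'
from h import *
from scipy.optimize import least_squares
P=lambda u,v:np.array([145+(u+.5)/4.2-.5,168+(v+.5)/4.2-.5])
C=[cast('top',P(*p),.012) for p in[(67,40),(756,40),(756,189),(65,194)]]
for p in C: print(p)
c=np.mean(C,0);ya=(C[0]+C[3]-C[1]-C[2])[:2];ya/=np.linalg.norm(ya);xa=np.array([ya[1],-ya[0]]);print('centre',c,'yaw',np.arctan2(-ya[0],ya[1]))
rk=lambda p:(np.array([(p[:2]-c[:2])@xa,(p[:2]-c[:2])@ya])*1000).round(1)
for n,p,z in[('first',(85,110),.132),('last',(581,104),.132),('tab',(690,103),.118),('lycap',(352,110),.034),('lybase',(524,111),.034),('endboardT',(29,112),.108),('endinner',(52,112),.108)]: q=cast('top',P(*p),z);print(n,q.round(4),rk(q))
def W(y,z): return np.r_[c[:2]+ya*y+xa*0,z]
def f(v):
    y0,a=v;s,k=np.sin(a),np.cos(a)
    cap=W(y0-.022*k+.12*s,.012+.022*s+.12*k);e=W(y0-.044*k,.012+.044*s)
    return [pix('top',cap)[0]-P(135,110)[0],pix('top',e)[0]-P(270,113)[0]]
r=least_squares(f,[.12,.6]);y0,a=r.x;print('lean y0 deg',r.x[0],np.degrees(a),r.cost)
for s_ in(0,.05,.06,.12): 
    s,k=np.sin(a),np.cos(a);print(s_,y0-.022*k+s_*s,.012+.022*s+s_*k, W(y0-.022*k+s_*s,0)[:2])
for y,z in[(y0-.022*np.cos(a)+.12*np.sin(a),.012+.022*np.sin(a)+.12*np.cos(a)),(.235-.022-.01,.132),(-.117,.132)]:
  q=pix('scene',W(y,z)); print('scene crop',(q-[205,160])*2.9+[0,218])
E
python3 -m handwheel '{"offset":[[0,0,0],[0,0,0],[0,0,0],[0,0,0],[0,0,0],[0,0,0],[0,0,0],[0,0,0]],"turn":[[0,0,-7],[0,0,-14],[0,0,-21],[0,0,-28],[0,0,-35],[0,0,-42],[0,0,-49],[0,0,-49]],"jaw":[1,1,1,1,1,1,1,1]}'
```

```text
[0.56918579 0.2431266  0.012     ]
[ 0.5779128  -0.25463203  0.012     ]
[ 0.47008522 -0.25506711  0.012     ]
[0.45848482 0.2406936  0.012     ]
centre [ 0.51891716 -0.00646974  0.012     ] yaw 0.02045714936931381
first [0.5129 0.1985 0.132 ] [ -1.8 205.1]
last [ 0.5221 -0.1191  0.132 ] [   0.9 -112.7]
tab [ 0.5248 -0.1914  0.118 ] [   2.1 -185. ]
lycap [0.521  0.0352 0.034 ] [ 2.9 41.6]
lybase [ 0.5223 -0.0862  0.034 ] [  1.8 -79.8]
endboardT [0.5122 0.241  0.108 ] [ -1.7 247.6]
endinner [0.5124 0.226  0.108 ] [ -1.7 232.6]
lean y0 deg 0.13880305208504418 27.096174498930868 4.0389678347315804e-28
0 0.1192177012832783 0.02202068031481739 [0.51647847 0.11272302]
0.05 0.1419919747260451 0.06653284122792165 [0.51601261 0.13549253]
0.06 0.14654682941459846 0.0754352734105425 [0.51591943 0.14004643]
0.12 0.1738759575459186 0.12884986650626762 [0.5153604  0.16736984]
scene crop [306.70489366 404.47902532]
scene crop [328.7637709  419.75292617]
scene crop [116.86456185 249.5669849 ]
time: 0.77
tool_pos: [0.2287, 0.4725, 0.4044]
tool_rot: [-3.141, -0.001, -2.733]
contact_force: [-0.2, 0.4, 0.0]
opening: 0.0918
```

```bash
python3 -m handwheel '{"offset":[[-0.5,-3.4,0],[-1,-6.8,0],[-1.5,-10.2,0],[-2,-13.6,0],[-2.5,-17,0],[-3,-20.4,0],[-3.5,-23.8,0],[-4,-27.2,0]],"turn":[[0,0,7],[0,0,14],[0,0,21],[0,0,28],[0,0,35],[0,0,42],[0,0,49],[0,0,56]],"jaw":[1,1,1,1,1,1,1,1]}'
python3 - <<'E'
from h import *
s=robot.observe();T=R.from_euler('xyz',s['tool_rot']);print(T.inv().apply(np.array([.52,0,.40])-s['tool_pos'])*100, s['qpos'])
Rt=R.from_euler('z',.0205)*R.from_matrix(np.array([[0,1,0],[1,0,0],[0,0,-1.]]).T)
print((T.inv()*Rt).as_rotvec(degrees=True))
E
```

```text
time: 1.43
tool_pos: [0.373, 0.2367, 0.4047]
tool_rot: [-3.142, -0.0, 2.558]
contact_force: [0.3, 0.4, 0.0]
opening: 0.0917
[-25.30874166 -11.65864818   0.46487902] [ 3.91643259e-01  1.89178092e-01  1.73593224e+00  9.12162861e-05
  1.21654597e+00 -5.95940399e-01]
[-3.19714216e-03 -5.49132445e-03  5.54079989e+01]
```

```bash
python3 -m handwheel '{"offset":[[-3.2,-1.5,0],[-6.4,-3,0],[-9.6,-4.5,0],[-12.8,-6,0],[-16,-7.5,0],[-19.2,-9,0],[-22.4,-10.5,0],[-25.3,-11.6,0]],"turn":[[0,0,7],[0,0,14],[0,0,21],[0,0,28],[0,0,35],[0,0,42],[0,0,49],[0,0,55.4]],"jaw":[1,1,1,1,1,1,1,1]}'
python3 -m handwheel '{"offset":[[0,0,0],[0,0,0],[0,0,0],[0,0,0],[0,0,0],[0,0,0],[0,0,0],[0,0,0]],"turn":[[0,7,0],[0,14,0],[0,21,0],[0,28,0],[0,30,0],[0,30,0],[0,30,0],[0,30,0]],"jaw":[1,1,1,1,1,1,1,1]}'
python3 - <<'E'
from h import *
s=robot.observe();print(s)
print(robot.calibration('wrist'))
im=robot.read_camera('wrist');cv2.imwrite('pics/w1.png',im)
np.save('w1pose.npy',np.r_[s['tool_pos'],s['tool_rot']])
cv2.imwrite('pics/w1x.png',cv2.resize(im,(800,600),interpolation=cv2.INTER_CUBIC))
E
```

```text
time: 2.1
tool_pos: [0.5229, 0.0014, 0.4045]
tool_rot: [-3.141, 0.0, 1.59]
contact_force: [0.4, 0.4, -0.2]
opening: 0.0919
time: 2.77
tool_pos: [0.5222, 0.0037, 0.4047]
tool_rot: [-3.141, -0.522, 1.6]
contact_force: [1.0, 0.5, -0.7]
opening: 0.0916
{'time': 2.7667, 'qpos': array([-0.27046071,  0.36418924,  1.54466836,  0.50228272,  1.42250502,
       -0.42398045]), 'qvel': array([ 0.00512057, -0.00489595, -0.00114883,  0.00542595,  0.00179547,
       -0.01012433]), 'joint_efforts': array([ -0.32986212, -42.81627059, -23.18735898,   2.14157872,
         1.01568025,   0.04567255]), 'tool_pos': array([0.52222276, 0.00370843, 0.40471138]), 'tool_rot': array([-3.14069548, -0.52204009,  1.60012557]), 'contact_force': array([ 1.00308988,  0.4900495 , -0.67314038]), 'torque': array([-0.30896054,  0.0523827 ,  0.0270581 ]), 'opening': 0.09160557120628281}
{'mtx': array([[297.31863964,   0.        , 255.67882518],
       [  0.        , 297.31863964, 188.87042742],
       [  0.        ,   0.        ,   1.        ]]), 'mount': array([[-7.62330092e-05,  9.66036547e-01,  2.58405465e-01,
         7.07830233e-02],
       [ 9.99999980e-01,  1.20946541e-04, -1.57139753e-04,
         1.32370106e-03],
       [-1.83055992e-04,  2.58405448e-01, -9.66036537e-01,
         2.02025216e-02],
       [ 0.00000000e+00,  0.00000000e+00,  0.00000000e+00,
         1.00000000e+00]])}
```

View pics/w1x.png

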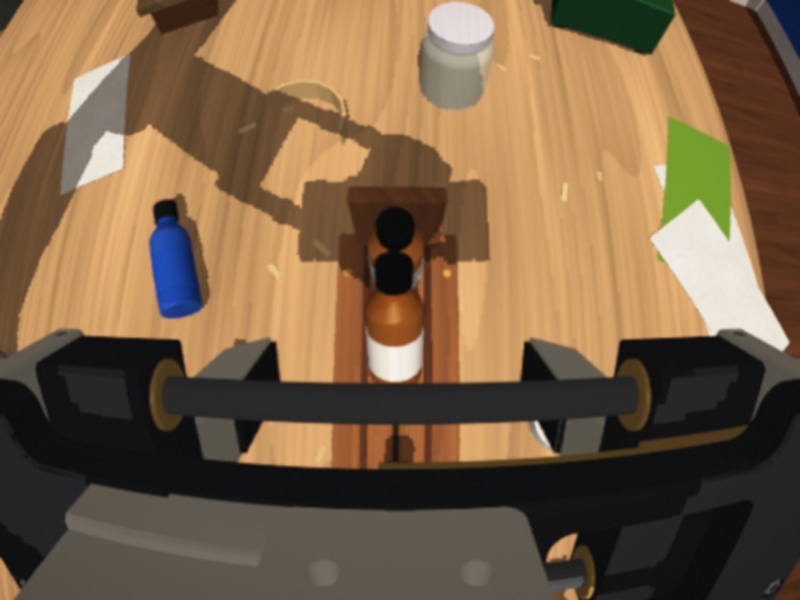

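The leaning and first caps line up with the lane at column ~396. The lane runs straight along column ~397, so rack yaw is about 0.028. A positive turn about tool y has plenty of range.

```bash
cat >> h.py <<'E'
YAW=.027
def laneX(y): return .520-.027*y          # world y -> lane middle x
def go(y,z,tilt,x=None,L=.159):
    """offset/turn (tool axes now) to bring grasp point to lane (y,z), tool tilted [deg] towards +y"""
    x=laneX(y) if x is None else x
    s=robot.observe();T=R.from_euler('xyz',s['tool_rot'])
    R0=R.from_euler('z',YAW)*R.from_matrix(np.array([[0,1,0],[1,0,0],[0,0,-1.]]).T)*R.from_euler('y',tilt,degrees=True)
    tcp=np.array([x,y,z])-R0.apply([0,0,L])
    print('y%.3f z%.3f t%.0f'%(y,z,tilt),'off cm',(T.inv().apply(tcp-s['tool_pos'])*100).round(2),'turn',(T.inv()*R0).as_rotvec(degrees=True).round(2))
def grasp():
    s=robot.observe();T=R.from_euler('xyz',s['tool_rot']);g=s['tool_pos']+T.apply([0,0,.159])
    print('grasp',g.round(4),'dx lane',round(g[0]-laneX(g[1]),4),'rot',np.degrees(s['tool_rot']).round(1),'F',s['contact_force'].round(1),'open',round(s['opening'],4),'t',s['time'])
E
python3 -c "
from h import *
grasp();go(.1405-.12*.574,.07+.12*.819,35)"
```

```text
grasp [0.5197 0.0832 0.267 ] dx lane 0.002 rot [-180.   -29.9   91.7] F [ 0.4  0.4 -0.5] open 0.092 t 2.8167
y0.072 z0.168 t35 off cm [-7.33 -0.23  8.05] turn [-0.12  5.08  0.15]
```

```bash
python3 -m handwheel '{"offset":[[-1.8,0,2],[-3.6,-0.1,4],[-5.4,-0.2,6],[-7.3,-0.2,8],[-7.3,-0.2,8],[-7.3,-0.2,8],[-7.3,-0.2,8],[-7.3,-0.2,8]],"turn":[[0,1.3,0],[0,2.6,0],[0,3.9,0],[0,5.1,0.1],[-0.1,5.1,0.1],[-0.1,5.1,0.1],[-0.1,5.1,0.1],[-0.1,5.1,0.1]],"jaw":[1,1,1,1,1,1,1,1]}' 8
python3 -c "
from h import *
grasp();go(.1405,.07,35)"
```

```text
time: 3.48
tool_pos: [0.5214, -0.0192, 0.3008]
tool_rot: [3.137, -0.611, 1.602]
contact_force: [0.6, 0.6, 0.3]
opening: 0.0918
grasp [0.5192 0.072  0.1706] dx lane 0.0012 rot [179.7 -35.   91.8] F [0.6 0.6 0.3] open 0.0918 t 3.4833
y0.141 z0.070 t35 off cm [-0.15 -0.11 12.17] turn [ 0.1  -0.02  0.22]
```

```bash
python3 -m handwheel '{"offset":[[0,0,2.5],[0,-0.1,5],[-0.1,-0.1,7.5],[-0.1,-0.1,9.5],[-0.1,-0.1,11],[-0.1,-0.1,12],[-0.1,-0.1,12.1],[-0.1,-0.1,12.1]],"turn":[[0,0,0],[0,0,0],[0,0,0],[0,0,0.2],[0,0,0.2],[0,0,0.2],[0,0,0.2],[0,0,0.2]],"jaw":[1,1,1,1,1,1,1,1]}' 8
python3 -c "
from h import *
grasp();a=robot.read_camera('scene')[200:290,280:360];b=robot.read_camera('wrist')[110:260,150:360]
cv2.imwrite('pics/s2.png',np.hstack([cv2.resize(a,(400,450),interpolation=2),cv2.resize(b,(400,450),interpolation=2)]))"
```

```text
time: 4.15
tool_pos: [0.5184, 0.0494, 0.2001]
tool_rot: [-3.141, -0.612, 1.597]
contact_force: [0.5, -0.3, -0.1]
opening: 0.092
grasp [0.516  0.1407 0.07  ] dx lane -0.0002 rot [-180.   -35.1   91.5] F [ 0.5 -0.3 -0.1] open 0.092 t 4.15
```

View pics/s2.png

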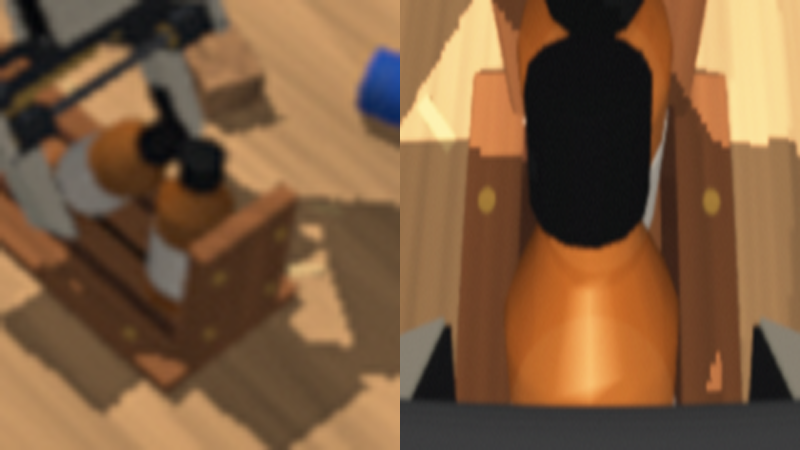

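The bottle is centred between the open fingers (wrist crop: body ~590, lane mid ~600). From the scene view I'll estimate its lean angle.

```bash
python3 -c "
from h import *
def plane(uv):
    c=robot.calibration('scene');K=np.array(c['mtx']);V=np.array(c['view'])
    d=np.linalg.inv(K)@[uv[0],uv[1],1.];d=V[:3,:3].T@(d*[1,-1,-1]);o=-V[:3,:3].T@V[:3,3]
    n=np.array([1,.027,0]);t=(.520-n@o)/(n@d);return o+d*t
f=lambda a,b:(280+a/5,200+b/5)
for p in[(160,143),(120,160),(85,182),(203,163),(168,270)]: print(p,plane(f(*p)).round(4))
g=[(306.7,404.5)]
"
python3 -m handwheel '{"offset":[[0,0,0],[0,0,0],[0,0,0],[0,0,0],[0,0,0],[0,0,0],[0,0,0],[0,0,0]],"turn":[[0,0,0],[0,0,0],[0,0,0],[0,0,0],[0,0,0],[0,0,0],[0,0,0],[0,0,0]],"jaw":[0.3,0.1,0,-0.1,-0.2,-0.3,-1,-1]}' 10
python3 -c "
from h import *
grasp()"
```

```text
(160, 143) [0.5153 0.1739 0.1165]
(120, 160) [0.516  0.1464 0.0781]
(85, 182) [0.5167 0.1212 0.0363]
(203, 163) [0.5144 0.2056 0.1273]
(168, 270) [0.5148 0.1926 0.0209]
time: 4.92
tool_pos: [0.518, 0.0491, 0.1993]
tool_rot: [-3.14, -0.613, 1.595]
contact_force: [-1.2, -0.1, 0.7]
opening: 0.0433
grasp [0.5154 0.1405 0.0693] dx lane -0.0008 rot [-179.9  -35.1   91.4] F [-1.2 -0.1  0.7] open 0.0433 t 4.9167
```

Scene gives about 33°, the top view about 30.5°; I'll use 32°. The bottle is gripped at 43 mm, so next I lift and rotate it.

```bash
python3 -c "
from h import *
go(.1345,.1,35)
for i in range(1,9): go(.1345+.0145*i/8,.1,35+4*i)"
```

```text
y0.135 z0.100 t35 off cm [ 1.31  0.06 -2.86] turn [-0.03 -0.11 -0.11]
y0.136 z0.100 t39 off cm [ 0.35  0.06 -2.72] turn [-0.03  3.89 -0.11]
y0.138 z0.100 t43 off cm [-0.61  0.07 -2.5 ] turn [-0.03  7.89 -0.11]
y0.140 z0.100 t47 off cm [-1.55  0.07 -2.21] turn [-0.02 11.89 -0.11]
y0.142 z0.100 t51 off cm [-2.48  0.07 -1.84] turn [-0.02 15.89 -0.11]
y0.144 z0.100 t55 off cm [-3.39  0.07 -1.39] turn [-1.000e-02  1.989e+01 -1.200e-01]
y0.145 z0.100 t59 off cm [-4.27  0.07 -0.87] turn [-1.000e-02  2.389e+01 -1.200e-01]
y0.147 z0.100 t63 off cm [-5.12  0.08 -0.28] turn [-1.000e-02  2.789e+01 -1.200e-01]
y0.149 z0.100 t67 off cm [-5.94  0.08  0.37] turn [-0.   31.89 -0.12]
```

```bash
python3 -m handwheel '{"offset":[[0.2,0,-0.4],[0.4,0,-0.9],[0.7,0,-1.5],[0.9,0,-2],[1.1,0,-2.5],[1.3,0,-2.9],[1.3,0,-2.9],[1.3,0,-2.9]],"turn":[[0,0,0],[0,0,0],[0,0,0],[0,0,0],[0,0,0],[0,0,0],[0,0,0],[0,0,0]],"jaw":[-1,-1,-1,-1,-1,-1,-1,-1]}' 15
python3 -m handwheel '{"offset":[[-1,0,0.1],[-1.9,0,0.4],[-2.9,0,0.7],[-3.8,0,1],[-4.7,0,1.5],[-5.6,0,2],[-6.4,0,2.6],[-7.2,0,3.2]],"turn":[[0,4,0],[0,8,0],[0,12,0],[0,16,0],[0,20,0],[0,24,0],[0,28,0],[0,32,0]],"jaw":[-1,-1,-1,-1,-1,-1,-1,-1]}'
python3 -m handwheel '{"offset":[[0,0,0],[0,0,0],[0,0,0],[0,0,0],[0,0,0],[0,0,0],[0,0,0],[0,0,0]],"turn":[[0,0,0],[0,0,0],[0,0,0],[0,0,0],[0,0,0],[0,0,0],[0,0,0],[0,0,0]],"jaw":[-1,-1,-1,-1,-1,-1,-1,-1]}'
python3 -c "
from h import *
grasp();go(.15,.075,67)
a=robot.read_camera('scene')[170:290,240:360];cv2.imwrite('pics/s3.png',cv2.resize(a,(600,600),interpolation=2))"
```

```text
time: 5.58
tool_pos: [0.5183, 0.0429, 0.2309]
tool_rot: [-3.141, -0.612, 1.596]
contact_force: [0.2, -0.3, -1.0]
opening: 0.0434
time: 6.25
tool_pos: [0.5193, 0.0022, 0.1623]
tool_rot: [-3.138, -1.174, 1.593]
contact_force: [-0.6, -0.1, -1.9]
opening: 0.0437
time: 6.92
tool_pos: [0.5192, 0.0026, 0.1633]
tool_rot: [-3.139, -1.171, 1.595]
contact_force: [-0.6, -0.2, -2.0]
opening: 0.0436
grasp [0.5154 0.149  0.1014] dx lane -0.0006 rot [-179.9  -67.1   91.4] F [-0.6 -0.2 -2. ] open 0.0436 t 6.9167
y0.150 z0.075 t67 off cm [-2.37  0.07  1.11] turn [ 0.04 -0.08 -0.07]
```

View pics/s3.png

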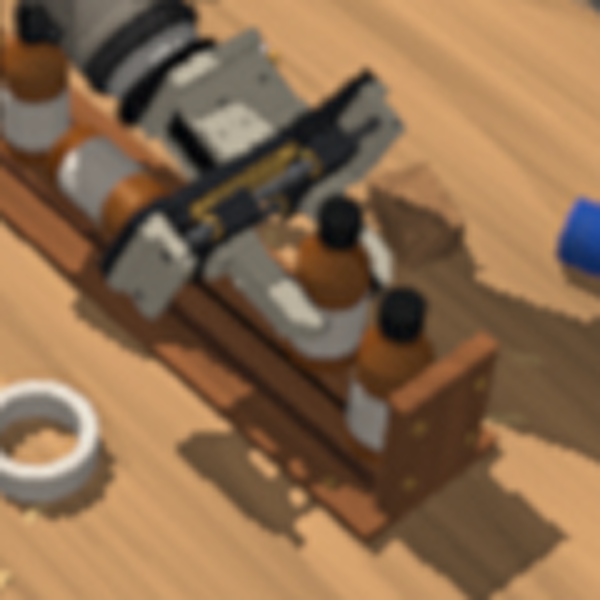

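The bottle is held above the lane and looks close to upright (cap ~(341,222), label ~(330,330)). I'll check the angle numerically.

```bash
cat >> h.py <<'E'
def plane(uv):
    c=robot.calibration('scene');K=np.array(c['mtx']);V=np.array(c['view'])
    d=np.linalg.inv(K)@[uv[0],uv[1],1.];d=V[:3,:3].T@(d*[1,-1,-1]);o=-V[:3,:3].T@V[:3,3]
    n=np.array([1,.027,0]);t=(.520-n@o)/(n@d);return o+d*t
E
python3 -c "
from h import *
f=lambda a,b:np.array((240+a/5,170+b/5))
for p in[(341,222),(334,280),(328,335),(402,314),(390,365),(38,22),(37,110)]: print(p,plane(f(*p)).round(4))
for z in(.155,.04): print((pix('scene',[.515,.149,z])-[240,170])*5)
go(.15,.075,67);go(.15,.070,67)"
```

```text
(341, 222) [0.5158 0.1539 0.1582]
(334, 280) [0.5158 0.154  0.1106]
(328, 335) [0.5158 0.1546 0.0633]
(402, 314) [0.5145 0.205  0.1259]
(390, 365) [0.5145 0.2023 0.0799]
(38, 22) [ 0.523  -0.1096  0.1277]
(37, 110) [ 0.523  -0.1121  0.0499]
[335.46791323 220.24330579]
[319.33918383 354.46095625]
y0.150 z0.075 t67 off cm [-2.36  0.07  1.11] turn [ 0.04 -0.08 -0.08]
y0.150 z0.070 t67 off cm [-2.82  0.08  1.31] turn [ 0.04 -0.08 -0.08]
```

Upright to within about 1°, with a ~6 mm gap to first. Lowering now.

```bash
python3 -m handwheel '{"offset":[[-0.5,0,0.2],[-1,0,0.4],[-1.5,0,0.7],[-2,0,0.9],[-2.4,0,1.1],[-2.7,0,1.2],[-2.8,0,1.3],[-2.8,0,1.3]],"turn":[[0,0,0],[0,0,0],[0,0,0],[0,0,0],[0,0,0],[0,0,0],[0,0,0],[0,0,0]],"jaw":[-1,-1,-1,-1,-1,-1,-1,-1]}'
python3 -c "
from h import *
grasp()"
python3 -m handwheel '{"offset":[[-0.05,0,0.02],[-0.05,0,0.02],[-0.09,0,0.04],[-0.09,0,0.04],[-0.14,0,0.06],[-0.14,0,0.06],[-0.18,0,0.08],[-0.18,0,0.08]],"turn":[[0,0,0],[0,0,0],[0,0,0],[0,0,0],[0,0,0],[0,0,0],[0,0,0],[0,0,0]],"jaw":[-1,-1,-1,-1,-1,-1,-1,-1]}'
python3 -c "
from h import *
grasp()"
```

```text
time: 7.63
tool_pos: [0.519, 0.0037, 0.1317]
tool_rot: [-3.136, -1.172, 1.591]
contact_force: [0.2, -0.1, -1.1]
opening: 0.0439
grasp [0.5152 0.1501 0.0699] dx lane -0.0008 rot [-179.7  -67.1   91.2] F [ 0.2 -0.1 -1.1] open 0.0439 t 7.6333
time: 8.3
tool_pos: [0.5191, 0.0037, 0.1301]
tool_rot: [-3.138, -1.171, 1.593]
contact_force: [-0.0, -0.2, -1.8]
opening: 0.0432
grasp [0.5153 0.1501 0.0683] dx lane -0.0007 rot [-179.8  -67.1   91.3] F [-0.  -0.2 -1.8] open 0.0432 t 8.3
```

```bash
python3 -m handwheel '{"offset":[[-0.05,0,0.02],[-0.05,0,0.02],[-0.09,0,0.04],[-0.09,0,0.04],[-0.14,0,0.06],[-0.14,0,0.06],[-0.14,0,0.06],[-0.14,0,0.06]],"turn":[[0,0,0],[0,0,0],[0,0,0],[0,0,0],[0,0,0],[0,0,0],[0,0,0],[0,0,0]],"jaw":[-1,-1,-1,-1,-1,-1,-1,-1]}'
python3 -c "
from h import *
grasp()"
```

```text
time: 8.97
tool_pos: [0.5191, 0.0036, 0.1289]
tool_rot: [-3.139, -1.171, 1.594]
contact_force: [-0.6, -1.0, -0.0]
opening: 0.043
grasp [0.5153 0.15   0.0671] dx lane -0.0006 rot [-179.9  -67.1   91.3] F [-0.6 -1.  -0. ] open 0.043 t 8.9667
```

```bash
python3 -m handwheel '{"offset":[[-0.04,0,0.02],[-0.04,0,0.02],[-0.04,0,0.02],[-0.04,0,0.02],[-0.04,0,0.02],[-0.04,0,0.02],[-0.04,0,0.02],[-0.04,0,0.02]],"turn":[[0,0,0],[0,0,0],[0,0,0],[0,0,0],[0,0,0],[0,0,0],[0,0,0],[0,0,0]],"jaw":[-1,-1,-0.04,0,0.1,0.2,0.3,0.4]}' 8
python3 -c "
from h import *
grasp();a=robot.read_camera('scene')[170:290,240:360];cv2.imwrite('pics/s4.png',cv2.resize(a,(600,600),interpolation=2))"
```

```text
time: 9.63
tool_pos: [0.5193, 0.0036, 0.1285]
tool_rot: [-3.14, -1.171, 1.595]
contact_force: [0.7, -0.3, 0.1]
opening: 0.0621
grasp [0.5155 0.15   0.0666] dx lane -0.0004 rot [-179.9  -67.1   91.4] F [ 0.7 -0.3  0.1] open 0.0621 t 9.6333
```

View pics/s4.png

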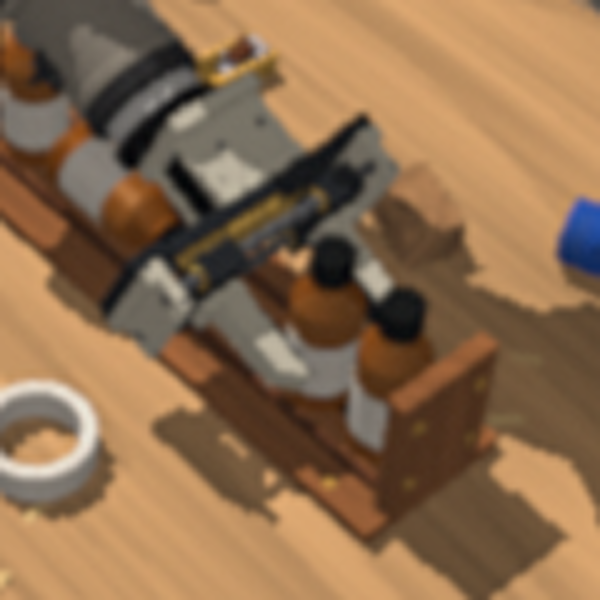

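Leaning now stands and is released. I'll rise straight up, then plan the grasp on lying: pick at tilt −35°, place at +55°, which clears both the wrist camera and bottle_last.

```bash
python3 -m handwheel '{"offset":[[0.9,0,-0.4],[2.4,0,-1],[4.4,0,-1.9],[6.6,0,-2.8],[8.8,0,-3.7],[11,0,-4.7],[12.9,0,-5.5],[13.8,0,-5.9]],"turn":[[0,0,0],[0,0,0],[0,0,0],[0,0,0],[0,0,0],[0,0,0],[0,0,0],[0,0,0]],"jaw":[0.6,0.8,1,1,1,1,1,1]}'
python3 -c "
from h import *
grasp();go(.05,.2,16);go(-.041,.16,-35)
s=robot.observe();T=R.from_euler('xyz',s['tool_rot'])"
```

```text
time: 10.35
tool_pos: [0.5193, 0.0032, 0.2801]
tool_rot: [-3.14, -1.172, 1.595]
contact_force: [0.6, -0.3, -0.7]
opening: 0.0918
grasp [0.5155 0.1496 0.2183] dx lane -0.0005 rot [-179.9  -67.1   91.4] F [ 0.6 -0.3 -0.7] open 0.0918 t 10.35
y0.050 z0.200 t16 off cm [ 6.82  0.05 -2.55] turn [ 2.000e-02 -5.113e+01 -7.000e-02]
y-0.041 z0.160 t-35 off cm [2.76 0.05 3.93] turn [-2.0000e-02 -1.0213e+02 -7.0000e-02]
```

```bash
python3 -m handwheel '{"offset":[[0.9,0,-0.3],[1.8,0,-0.6],[2.7,0,-1],[3.6,0,-1.3],[4.5,0,-1.7],[5.4,0,-2],[6.2,0,-2.3],[6.8,0,-2.5]],"turn":[[0,-6.5,0],[0,-13,0],[0,-19.5,0],[0,-26,0],[0,-32.5,0],[0,-39,0],[0,-45.5,0],[0,-51,0]],"jaw":[1,1,1,1,1,1,1,1]}'
python3 -c "
from h import *
grasp();go(-.041,.16,-35)"
```

```text
time: 11.02
tool_pos: [0.5193, 0.0065, 0.3507]
tool_rot: [-3.14, -0.276, 1.596]
contact_force: [0.6, 0.5, 0.0]
opening: 0.0919
grasp [0.5179 0.0498 0.1977] dx lane -0.0007 rot [-179.9  -15.8   91.4] F [0.6 0.5 0. ] open 0.0919 t 11.0167
y-0.041 z0.160 t-35 off cm [2.55 0.06 7.  ] turn [ -0.13 -50.8   -0.07]
```

```bash
python3 -m handwheel '{"offset":[[0.3,0,0.9],[0.6,0,1.8],[1,0,2.7],[1.3,0,3.6],[1.7,0,4.5],[2,0,5.4],[2.3,0,6.3],[2.55,0.06,7]],"turn":[[0,-6.5,0],[0,-13,0],[0,-19.5,0],[0,-26,0],[0,-32.5,0],[0,-39,0],[0,-45.5,0],[0,-50.8,0]],"jaw":[1,1,1,1,1,1,1,1]}'
python3 -c "
from h import *
grasp();go(-.041,.042,-35)
im=robot.read_camera('wrist');cv2.imwrite('pics/w2.png',cv2.resize(im,(640,480)))"
```

```text
time: 11.68
tool_pos: [0.5183, 0.0511, 0.2888]
tool_rot: [-3.137, 0.611, 1.6]
contact_force: [-0.0, 0.1, 0.7]
opening: 0.0918
grasp [ 0.5203 -0.0402  0.1586] dx lane -0.0008 rot [-179.8   35.    91.7] F [-0.   0.1  0.7] open 0.0918 t 11.6833
y-0.041 z0.042 t-35 off cm [6.62 0.07 9.6 ] turn [-0.18  0.03  0.1 ]
```

View pics/w2.png

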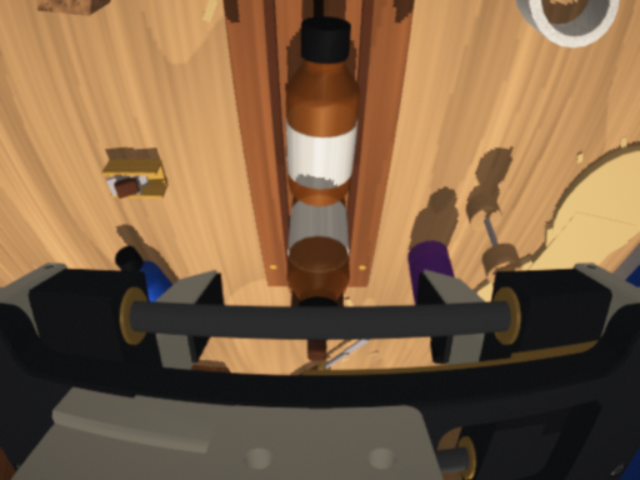

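Lying is centred at column ~320 between the fingers, with bottle_last standing right behind its base (row ~195). I'll cross-check the base position by ray and then descend.

```bash
python3 -c "
from h import *
s=robot.observe();T=R.from_euler('xyz',s['tool_rot']);c=robot.calibration('wrist');K=np.array(c['mtx']);M=np.array(c['mount'])
def wc(uv,z):
    d=(np.array(uv)-K[:2,2])/K[0,0];r=np.hypot(*d);d=np.r_[d/r*np.sin(r),np.cos(r)]*[1,-1,-1]
    D=T.apply(M[:3,:3]@d);o=s['tool_pos']+T.apply(M[:3,3]);return o+D*(z-o[2])/D[2]
for uv,z in[((322,198),.056),((322,188),.056),((326,20),.047),((322,38),.047)]: print(uv,wc(np.array(uv)*.8,z).round(4))
"
python3 -m handwheel '{"offset":[[1.2,0,1.8],[2.5,0,3.6],[3.8,0,5.4],[4.8,0,7],[5.6,0,8.2],[6.2,0,9],[6.6,0.1,9.5],[6.6,0.1,9.5]],"turn":[[0,0,0],[0,0,0],[0,0,0],[0,0,0],[0,0,0],[0,0,0],[0,0,0],[0,0,0]],"jaw":[1,1,1,1,1,1,1,1]}' 8
python3 -c "
from h import *
grasp()"
```

```text
(322, 198) [ 0.5228 -0.0734  0.056 ]
(322, 188) [ 0.5226 -0.0644  0.056 ]
(326, 20) [0.5212 0.0422 0.047 ]
(322, 38) [0.5195 0.0322 0.047 ]
time: 12.4
tool_pos: [0.5194, 0.0505, 0.1735]
tool_rot: [-3.137, 0.605, 1.599]
contact_force: [-0.3, -0.1, -0.3]
opening: 0.0917
grasp [ 0.5212 -0.0399  0.0427] dx lane 0.0001 rot [-179.7   34.7   91.6] F [-0.3 -0.1 -0.3] open 0.0917 t 12.4
```

```bash
python3 -m handwheel '{"offset":[[0,0,0],[0,0,0],[0,0,0],[0,0,0],[0,0,0],[0,0,0],[0,0,0],[0,0,0]],"turn":[[0,0,0],[0,0,0],[0,0,0],[0,0,0],[0,0,0],[0,0,0],[0,0,0],[0,0,0]],"jaw":[0.3,0.1,0,-0.1,-0.2,-0.3,-1,-1]}' 12
python3 -c "
from h import *
grasp();go(-.041,.16,-35)
for t in(-35,-28,-21,-14,-7,0,7,14,20): go(-.041+(t+35)/55*.076,.16,t)"
```

```text
time: 13.07
tool_pos: [0.5195, 0.0506, 0.1749]
tool_rot: [-3.14, 0.606, 1.597]
contact_force: [-0.4, 0.3, -0.7]
opening: 0.0441
grasp [ 0.5217 -0.0399  0.0441] dx lane 0.0006 rot [-179.9   34.7   91.5] F [-0.4  0.3 -0.7] open 0.0441 t 13.0667
y-0.041 z0.160 t-35 off cm [-6.6  -0.11 -9.46] turn [-0.11 -0.3  -0.02]
y-0.041 z0.160 t-35 off cm [-6.6  -0.11 -9.46] turn [-0.11 -0.3  -0.02]
y-0.031 z0.160 t-28 off cm [-7.74 -0.11 -9.91] turn [-0.11  6.7  -0.03]
y-0.022 z0.160 t-21 off cm [ -8.86  -0.11 -10.11] turn [-0.11 13.7  -0.03]
y-0.012 z0.160 t-14 off cm [ -9.92  -0.11 -10.09] turn [-0.11 20.7  -0.04]
y-0.002 z0.160 t-7 off cm [-10.89  -0.11  -9.84] turn [-0.11 27.7  -0.05]
y0.007 z0.160 t0 off cm [-11.76  -0.1   -9.39] turn [-0.1  34.7  -0.05]
y0.017 z0.160 t7 off cm [-12.49  -0.1   -8.74] turn [-0.1  41.7  -0.06]
y0.027 z0.160 t14 off cm [-13.06  -0.1   -7.91] turn [-0.1  48.7  -0.07]
y0.035 z0.160 t20 off cm [-13.41  -0.1   -7.08] turn [-0.09 54.7  -0.07]
```

```bash
python3 -m handwheel '{"offset":[[0,0,-0.5],[-0.3,0,-1.4],[-1.3,-0.1,-2.8],[-2.5,-0.1,-4.5],[-3.7,-0.1,-6.2],[-4.9,-0.1,-7.9],[-5.9,-0.1,-9.3],[-6.2,-0.1,-9.8]],"turn":[[0,0,0],[0,0,0],[0,0,0],[0,0,0],[0,0,0],[0,0,0],[0,0,0],[0,0,0]],"jaw":[-1,-1,-1,-1,-1,-1,-1,-1]}' 15
python3 -m handwheel '{"offset":[[-1.1,0,-0.4],[-2.2,0,-0.6],[-3.3,0,-0.6],[-4.3,0,-0.4],[-5.1,0,0.1],[-5.9,0,0.7],[-6.4,0,1.5],[-6.8,0,2.4]],"turn":[[0,7,0],[0,14,0],[0,21,0],[0,28,0],[0,35,0],[0,42,0],[0,49,0],[0,55,0]],"jaw":[-1,-1,-1,-1,-1,-1,-1,-1]}'
python3 -c "
from h import *
grasp()
for i in range(1,9): t=20+35*i/8; go(.04+.05*i/8,.16,t)
go(.09,.065,55)"
```

```text
time: 13.73
tool_pos: [0.519, 0.0557, 0.2939]
tool_rot: [3.138, 0.605, 1.595]
contact_force: [0.2, 0.4, -2.0]
opening: 0.0435
time: 14.4
tool_pos: [0.5204, -0.0146, 0.3101]
tool_rot: [3.141, -0.36, 1.597]
contact_force: [-0.3, -0.9, -2.7]
opening: 0.0437
grasp [0.5191 0.0414 0.1613] dx lane 0.0002 rot [180.  -20.6  91.5] F [-0.3 -0.9 -2.7] open 0.0437 t 14.4
y0.046 z0.160 t24 off cm [-0.63 -0.    0.32] turn [ 0.07  3.74 -0.06]
y0.053 z0.160 t29 off cm [-1.25 -0.    0.67] turn [ 0.07  8.11 -0.05]
y0.059 z0.160 t33 off cm [-1.86 -0.    1.11] turn [ 0.08 12.49 -0.05]
y0.065 z0.160 t38 off cm [-2.45 -0.    1.63] turn [ 0.08 16.86 -0.05]
y0.071 z0.160 t42 off cm [-3.01 -0.    2.25] turn [ 0.08 21.24 -0.04]
y0.078 z0.160 t46 off cm [-3.54 -0.    2.95] turn [ 0.08 25.61 -0.04]
y0.084 z0.160 t51 off cm [-4.03 -0.    3.74] turn [ 0.08 29.99 -0.04]
y0.090 z0.160 t55 off cm [-4.47 -0.    4.61] turn [ 9.000e-02  3.436e+01 -3.000e-02]
y0.090 z0.065 t55 off cm [-7.82e+00 -1.00e-02  1.35e+01] turn [ 9.000e-02  3.436e+01 -3.000e-02]
```

```bash
python3 -m handwheel '{"offset":[[-0.7,0,0.3],[-1.4,0,0.6],[-2.1,0,1],[-2.8,0,1.5],[-3.4,0,2.1],[-4,0,2.8],[-4.5,0,3.6],[-4.9,0,4.4]],"turn":[[0,3.8,0],[0,8.1,0],[0,12.5,0],[0,16.9,0],[0,21.2,0],[0,25.6,0],[0,30,0],[0,34.4,0]],"jaw":[-1,-1,-1,-1,-1,-1,-1,-1]}'
python3 -m handwheel '{"offset":[[0,0,0],[0,0,0],[0,0,0],[0,0,0],[0,0,0],[0,0,0],[0,0,0],[0,0,0]],"turn":[[0,0,0],[0,0,0],[0,0,0],[0,0,0],[0,0,0],[0,0,0],[0,0,0],[0,0,0]],"jaw":[-1,-1,-1,-1,-1,-1,-1,-1]}'
python3 -c "
from h import *
grasp()
a=robot.read_camera('scene')[150:290,220:360];cv2.imwrite('pics/s5.png',cv2.resize(a,(600,600),interpolation=2))
go(.085,.065,55)"
```

```text
time: 15.07
tool_pos: [0.5211, -0.0451, 0.2508]
tool_rot: [-3.139, -0.958, 1.595]
contact_force: [1.3, -1.0, -1.8]
opening: 0.0436
time: 15.73
tool_pos: [0.5211, -0.0447, 0.2517]
tool_rot: [-3.14, -0.954, 1.595]
contact_force: [0.5, -0.9, -1.2]
opening: 0.0438
grasp [0.5177 0.0849 0.1597] dx lane 0.0 rot [-179.9  -54.7   91.4] F [ 0.5 -0.9 -1.2] open 0.0438 t 15.7333
y0.085 z0.065 t55 off cm [-7.81  0.02  5.48] turn [ 0.02  0.32 -0.09]
```

View pics/s5.png

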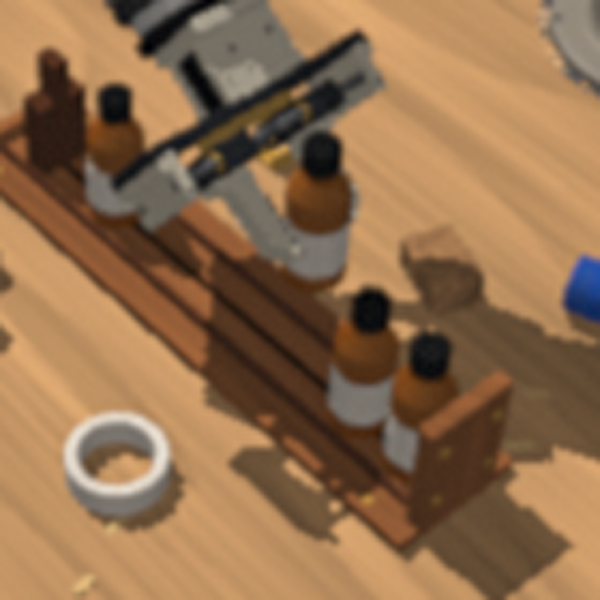

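Leaning stands upright beside first, and lying is held upright above the lane (cap ~(320,155)). Bottle_last and the follower are undisturbed. Lowering.

```bash
python3 -c "
from h import *
f=lambda a,b:np.array((220+a*140/600,150+b*140/600))
for p in[(320,155),(319,200),(315,255),(371,312),(361,400)]: print(p,plane(f(*p)).round(4))"
python3 -m handwheel '{"offset":[[-0.5,0,0.35],[-1.5,0,1.05],[-2.8,0,1.95],[-4.1,0,2.9],[-5.4,0,3.8],[-6.6,0,4.6],[-7.4,0,5.2],[-7.8,0,5.5]],"turn":[[0,0,0],[0,0,0],[0,0,0],[0,0,0],[0,0.2,0],[0,0.3,0],[0,0.3,0],[0,0.3,0]],"jaw":[-1,-1,-1,-1,-1,-1,-1,-1]}'
python3 -m handwheel '{"offset":[[-0.08,0,0.06],[-0.16,0,0.12],[-0.25,0,0.17],[-0.33,0,0.23],[-0.41,0,0.29],[-0.41,0,0.29],[-0.41,0,0.29],[-0.41,0,0.29]],"turn":[[0,0,0],[0,0,0],[0,0,0],[0,0,0],[0,0,0],[0,0,0],[0,0,0],[0,0,0]],"jaw":[-1,-1,-1,-1,-1,-1,-1,-1]}'
python3 -c "
from h import *
grasp()"
```

```text
(320, 155) [0.5175 0.0943 0.2221]
(319, 200) [0.5174 0.0968 0.184 ]
(315, 255) [0.5174 0.0975 0.1332]
(371, 312) [0.5159 0.1518 0.1221]
(361, 400) [0.5159 0.1524 0.0326]
time: 16.45
tool_pos: [0.5205, -0.0449, 0.1538]
tool_rot: [-3.135, -0.961, 1.591]
contact_force: [-0.0, 0.0, -1.1]
opening: 0.0436
time: 17.12
tool_pos: [0.521, -0.045, 0.1511]
tool_rot: [-3.14, -0.96, 1.595]
contact_force: [-0.0, -0.8, -1.7]
opening: 0.0435
grasp [0.5176 0.0852 0.0599] dx lane -0.0001 rot [-179.9  -55.    91.4] F [-0.  -0.8 -1.7] open 0.0435 t 17.1167
```

```bash
python3 -m handwheel '{"offset":[[-0.04,0,0.03],[-0.04,0,0.03],[-0.08,0,0.06],[-0.08,0,0.06],[-0.12,0,0.09],[-0.12,0,0.09],[-0.16,0,0.11],[-0.16,0,0.11]],"turn":[[0,0,0],[0,0,0],[0,0,0],[0,0,0],[0,0,0],[0,0,0],[0,0,0],[0,0,0]],"jaw":[-1,-1,-1,-1,-1,-1,-1,-1]}'
python3 -c "
from h import *
grasp()"
python3 -m handwheel '{"offset":[[-0.04,0,0.03],[-0.04,0,0.03],[-0.08,0,0.06],[-0.08,0,0.06],[-0.12,0,0.09],[-0.12,0,0.09],[-0.12,0,0.09],[-0.12,0,0.09]],"turn":[[0,0,0],[0,0,0],[0,0,0],[0,0,0],[0,0,0],[0,0,0],[0,0,0],[0,0,0]],"jaw":[-1,-1,-1,-1,-1,-1,-1,-1]}'
python3 -c "
from h import *
grasp()"
```

```text
time: 17.78
tool_pos: [0.521, -0.045, 0.1489]
tool_rot: [-3.139, -0.96, 1.594]
contact_force: [-0.2, 0.4, -0.9]
opening: 0.0435
grasp [0.5175 0.0852 0.0577] dx lane -0.0002 rot [-179.8  -55.    91.3] F [-0.2  0.4 -0.9] open 0.0435 t 17.7833
time: 18.45
tool_pos: [0.521, -0.045, 0.1479]
tool_rot: [-3.14, -0.961, 1.595]
contact_force: [-1.6, -2.3, 5.1]
opening: 0.0438
grasp [0.5175 0.0853 0.0569] dx lane -0.0002 rot [-179.9  -55.1   91.4] F [-1.6 -2.3  5.1] open 0.0438 t 18.45
```

Contact at ~5 N, so I ease up slightly and release.

```bash
python3 -m handwheel '{"offset":[[0.04,0,-0.03],[0.04,0,-0.03],[0.04,0,-0.03],[0.04,0,-0.03],[0.04,0,-0.03],[0.04,0,-0.03],[0.04,0,-0.03],[0.04,0,-0.03]],"turn":[[0,0,0],[0,0,0],[0,0,0],[0,0,0],[0,0,0],[0,0,0],[0,0,0],[0,0,0]],"jaw":[-1,-1,-0.04,0,0.1,0.2,0.4,0.6]}' 8
python3 -m handwheel '{"offset":[[0.5,0,-0.4],[1.6,0,-1.1],[3.3,0,-2.3],[5,0,-3.5],[7,0,-5],[9,0,-6.3],[11,0,-7.7],[12.3,0,-8.6]],"turn":[[0,0,0],[0,0,0],[0,0,0],[0,0,0],[0,0,0],[0,0,0],[0,0,0],[0,0,0]],"jaw":[1,1,1,1,1,1,1,1]}'
python3 -c "
from h import *
grasp()
a=robot.read_camera('scene')[150:290,220:360];cv2.imwrite('pics/s6.png',cv2.resize(a,(600,600),interpolation=2))
go(-.19,.2,0)"
```

```text
time: 19.12
tool_pos: [0.521, -0.045, 0.1479]
tool_rot: [-3.139, -0.96, 1.594]
contact_force: [0.6, 0.3, 0.7]
opening: 0.0637
time: 19.78
tool_pos: [0.5211, -0.0447, 0.3016]
tool_rot: [3.139, -0.959, 1.599]
contact_force: [1.0, 0.7, 0.6]
opening: 0.0918
grasp [0.5179 0.0854 0.2103] dx lane 0.0002 rot [179.8 -54.9  91.6] F [1.  0.7 0.6] open 0.0918 t 19.7833
y-0.190 z0.200 t0 off cm [-3.830e+00  1.000e-02 -1.505e+01] turn [  0.3  -54.91   0.09]
```

View pics/s6.png

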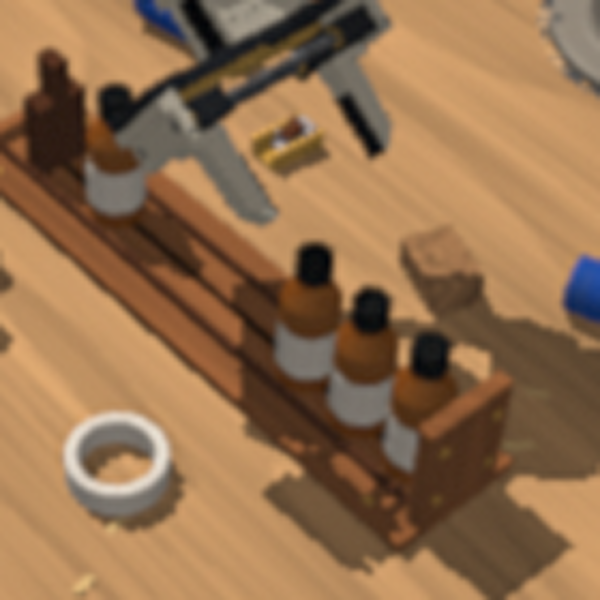

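All four bottles stand in order; lying is at (305,320) in the crop. Now to the follower tab.

```bash
python3 -m handwheel '{"offset":[[-0.5,0,-1.9],[-1,0,-3.8],[-1.5,0,-5.7],[-2,0,-7.6],[-2.5,0,-9.5],[-3,0,-11.4],[-3.5,0,-13.3],[-3.8,0,-15]],"turn":[[0,-6.9,0],[0,-13.8,0],[0,-20.7,0],[0,-27.6,0],[0,-34.5,0],[0,-41.4,0],[0,-48.3,0],[0.3,-54.9,0.1]],"jaw":[1,1,1,1,1,1,1,1]}'
python3 -m handwheel '{"offset":[[0,0,0],[0,0,0],[0,0,0],[0,0,0],[0,0,0],[0,0,0],[0,0,0],[0,0,0]],"turn":[[0,0,0],[0,0,0],[0,0,0],[0,0,0],[0,0,0],[0,0,0],[0,0,0],[0,0,0]],"jaw":[0.3,0.3,0.2,0.2,0.2,0.2,0.2,0.2]}'
python3 -c "
from h import *
grasp();go(-.190,.106,0)
im=robot.read_camera('scene');cv2.imwrite('pics/s7f.png',im);a=im[120:220,190:290]
b=robot.read_camera('top');cv2.imwrite('pics/t7f.png',b);b=b[170:220,240:330]
cv2.imwrite('pics/s7.png',np.hstack([cv2.resize(a,(400,400),interpolation=2),cv2.resize(b,(400,400),interpolation=2)]))"
```

```text
time: 20.5
tool_pos: [0.5246, -0.1905, 0.3545]
tool_rot: [-3.136, 0.005, 1.596]
contact_force: [0.0, 1.1, -0.2]
opening: 0.0919
time: 21.17
tool_pos: [0.525, -0.1894, 0.3528]
tool_rot: [-3.135, -0.002, 1.597]
contact_force: [0.6, -0.7, -0.7]
opening: 0.0552
grasp [ 0.5239 -0.1891  0.1938] dx lane -0.0012 rot [-1.796e+02 -1.000e-01  9.150e+01] F [ 0.6 -0.7 -0.7] open 0.0552 t 21.1667
y-0.190 z0.106 t0 off cm [-0.08  0.07  8.78] turn [-0.4  -0.13 -0.03]
```

View pics/s7.png

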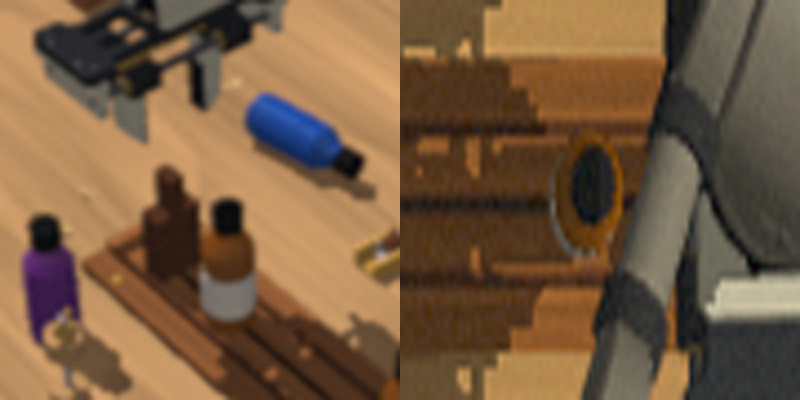

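The tab is visible at about (169,190) in the left crop, directly below the gripper. I'll check its y by ray before descending.

```bash
python3 -c "
from h import *
for p in[(169,190),(169,172),(228,215),(228,290)]: print(plane((190+p[0]/4,120+p[1]/4)).round(4))
print((pix('scene',[.525,-.19,.1])-[190,120])*4)"
```

```text
[ 0.5251 -0.1889  0.1044]
[ 0.5251 -0.1877  0.1242]
[ 0.523  -0.1126  0.1284]
[ 0.5231 -0.1142  0.0461]
[168.48814762 193.34532565]
```

```bash
python3 -m handwheel '{"offset":[[0,0,1.5],[0,0,3],[-0.1,0.1,4.5],[-0.1,0.1,6],[-0.1,0.1,7.4],[-0.1,0.1,8.4],[-0.1,0.1,8.7],[-0.1,0.1,8.7]],"turn":[[0,0,0],[0,0,0],[-0.2,0,0],[-0.4,0,0],[-0.4,-0.1,0],[-0.4,-0.1,0],[-0.4,-0.1,0],[-0.4,-0.1,0]],"jaw":[0.2,0.2,0.2,0.2,0.2,0.2,0.2,0.2]}' 15
python3 -c "
from h import *
grasp()"
python3 -m handwheel '{"offset":[[0,0,0],[0,0,0],[0,0,0],[0,0,0],[0,0,0],[0,0,0],[0,0,0],[0,0,0]],"turn":[[0,0,0],[0,0,0],[0,0,0],[0,0,0],[0,0,0],[0,0,0],[0,0,0],[0,0,0]],"jaw":[0,-0.2,-0.4,-0.5,-0.6,-1,-1,-1]}'
python3 -c "
from h import *
grasp();go(-.15,.106,0);go(.04,.106,0)"
```

```text
time: 21.93
tool_pos: [0.5254, -0.1903, 0.2653]
tool_rot: [-3.141, -0.001, 1.597]
contact_force: [0.2, 0.8, -0.3]
opening: 0.0552
grasp [ 0.5252 -0.1902  0.1063] dx lane 0.0001 rot [-1.799e+02 -1.000e-01  9.150e+01] F [ 0.2  0.8 -0.3] open 0.0552 t 21.9333
time: 22.6
tool_pos: [0.523, -0.1905, 0.2662]
tool_rot: [-3.134, -0.001, 1.598]
contact_force: [-16.0, -1.1, 11.8]
opening: 0.016
grasp [ 0.5218 -0.1903  0.1072] dx lane -0.0034 rot [-1.796e+02 -1.000e-01  9.150e+01] F [-16.   -1.1  11.8] open 0.016 t 22.6
y-0.150 z0.106 t0 off cm [4.04 0.21 0.12] turn [-0.45 -0.07 -0.01]
y0.040 z0.106 t0 off cm [23.05  0.21  0.14] turn [-0.45 -0.07 -0.01]
```

```bash
python3 -m handwheel '{"offset":[[0,-0.25,0],[0.2,-0.25,0],[0.6,-0.25,0],[1,-0.25,0],[1.4,-0.25,0],[1.8,-0.25,0],[2.2,-0.25,0],[2.6,-0.25,0]],"turn":[[0,0,0],[0,0,0],[0,0,0],[0,0,0],[0,0,0],[0,0,0],[0,0,0],[0,0,0]],"jaw":[-1,-1,-1,-1,-1,-1,-1,-1]}'
python3 -c "
from h import *
grasp()"
python3 -m handwheel '{"offset":[[0.3,0,0],[0.6,0,0],[0.9,0,0],[1.2,0,0],[1.5,0,0],[1.8,0,0],[2.1,0,0],[2.4,0,0]],"turn":[[0,0,0],[0,0,0],[0,0,0],[0,0,0],[0,0,0],[0,0,0],[0,0,0],[0,0,0]],"jaw":[-1,-1,-1,-1,-1,-1,-1,-1]}'
python3 -c "
from h import *
grasp()"
```

```text
time: 23.27
tool_pos: [0.5214, -0.1646, 0.2662]
tool_rot: [-3.139, 0.0, 1.597]
contact_force: [-6.7, -2.3, 5.4]
opening: 0.0157
grasp [ 0.521  -0.1646  0.1072] dx lane -0.0034 rot [-179.9    0.    91.5] F [-6.7 -2.3  5.4] open 0.0157 t 23.2667
time: 23.93
tool_pos: [0.5208, -0.1407, 0.2662]
tool_rot: [-3.14, 0.001, 1.597]
contact_force: [-6.7, -2.8, 4.6]
opening: 0.0157
grasp [ 0.5205 -0.1408  0.1072] dx lane -0.0033 rot [-179.9    0.    91.5] F [-6.7 -2.8  4.6] open 0.0157 t 23.9333
```

```bash
python3 -m handwheel '{"offset":[[0.3,0,0],[0.7,-0.05,0],[1.1,-0.1,0],[1.6,-0.1,0],[2.1,-0.1,0],[2.6,-0.1,0],[3.1,-0.1,0],[3.6,-0.1,0]],"turn":[[0,0,0],[0,0,0],[0,0,0],[0,0,0],[0,0,0],[0,0,0],[0,0,0],[0,0,0]],"jaw":[-1,-1,-1,-1,-1,-1,-1,-1]}'
python3 -c "
from h import *
grasp()
a=robot.read_camera('scene')[120:290,190:360];cv2.imwrite('pics/s8.png',cv2.resize(a,(600,600),interpolation=2))"
python3 -m handwheel '{"offset":[[0.5,0,0],[1,0,0],[1.5,0,0],[2,0,0],[2.5,0,0],[3,0,0],[3.5,0,0],[4,0,0]],"turn":[[0,0,0],[0,0,0],[0,0,0],[0,0,0],[0,0,0],[0,0,0],[0,0,0],[0,0,0]],"jaw":[-1,-1,-1,-1,-1,-1,-1,-1]}'
python3 -c "
from h import *
grasp()"
```

```text
time: 24.6
tool_pos: [0.5196, -0.104, 0.2662]
tool_rot: [3.141, 0.0, 1.598]
contact_force: [-3.1, -3.6, 5.0]
opening: 0.0159
grasp [ 0.5197 -0.1041  0.1072] dx lane -0.0031 rot [180.    0.   91.5] F [-3.1 -3.6  5. ] open 0.0159 t 24.6
time: 25.32
tool_pos: [0.5187, -0.064, 0.2662]
tool_rot: [3.141, 0.0, 1.597]
contact_force: [-2.4, -4.1, 5.2]
opening: 0.016
grasp [ 0.5189 -0.064   0.1072] dx lane -0.0029 rot [179.9   0.   91.5] F [-2.4 -4.1  5.2] open 0.016 t 25.3167
```

```bash
python3 -m handwheel '{"offset":[[0.5,0,0],[1,0,0],[1.5,0,0],[2,0,0],[2.5,0,0],[3,0,0],[3.5,0,0],[4,0,0]],"turn":[[0,0,0],[0,0,0],[0,0,0],[0,0,0],[0,0,0],[0,0,0],[0,0,0],[0,0,0]],"jaw":[-1,-1,-1,-1,-1,-1,-1,-1]}'
python3 -c "
from h import *
grasp()"
python3 -m handwheel '{"offset":[[0.3,0,0],[0.6,0,0],[0.9,0,0],[1.2,0,0],[1.5,0,0],[1.8,0,0],[2.1,0,0],[2.3,0,0]],"turn":[[0,0,0],[0,0,0],[0,0,0],[0,0,0],[0,0,0],[0,0,0],[0,0,0],[0,0,0]],"jaw":[-1,-1,-1,-1,-1,-1,-1,-1]}'
python3 -c "
from h import *
grasp()"
python3 -m handwheel '{"offset":[[0.2,0,0],[0.4,0,0],[0.6,0,0],[0.8,0,0],[1,0,0],[1.2,0,0],[1.4,0,0],[1.5,0,0]],"turn":[[0,0,0],[0,0,0],[0,0,0],[0,0,0],[0,0,0],[0,0,0],[0,0,0],[0,0,0]],"jaw":[-1,-1,-1,-1,-1,-1,-1,-1]}'
python3 -c "
from h import *
grasp()"
```

```text
time: 25.98
tool_pos: [0.5178, -0.024, 0.2662]
tool_rot: [3.14, 0.0, 1.597]
contact_force: [-0.9, -3.4, 5.8]
opening: 0.016
grasp [ 0.518  -0.024   0.1072] dx lane -0.0026 rot [179.9   0.   91.5] F [-0.9 -3.4  5.8] open 0.016 t 25.9833
time: 26.65
tool_pos: [0.5173, -0.0011, 0.2662]
tool_rot: [3.14, -0.0, 1.597]
contact_force: [0.7, -3.1, 4.7]
opening: 0.0162
grasp [ 0.5175 -0.0011  0.1072] dx lane -0.0025 rot [179.9  -0.   91.5] F [ 0.7 -3.1  4.7] open 0.0162 t 26.65
time: 27.32
tool_pos: [0.5169, 0.0137, 0.2662]
tool_rot: [3.14, -0.0, 1.597]
contact_force: [2.9, -2.5, 4.8]
opening: 0.0158
grasp [0.5172 0.0137 0.1072] dx lane -0.0024 rot [179.9  -0.   91.5] F [ 2.9 -2.5  4.8] open 0.0158 t 27.3167
```

```bash
python3 -m handwheel '{"offset":[[0.15,0.05,0],[0.3,0.1,0],[0.45,0.1,0],[0.6,0.1,0],[0.75,0.1,0],[0.9,0.1,0],[1.05,0.1,0],[1.2,0.1,0]],"turn":[[0,0,0],[0,0,0],[0,0,0],[0,0,0],[0,0,0],[0,0,0],[0,0,0],[0,0,0]],"jaw":[-1,-1,-1,-1,-1,-1,-1,-1]}'
python3 -c "
from h import *
grasp()"
python3 -m handwheel '{"offset":[[0.1,0,0],[0.2,0,0],[0.3,0,0],[0.4,0,0],[0.5,0,0],[0.6,0,0],[0.7,0,0],[0.8,0,0]],"turn":[[0,0,0],[0,0,0],[0,0,0],[0,0,0],[0,0,0],[0,0,0],[0,0,0],[0,0,0]],"jaw":[-1,-1,-1,-1,-1,-1,-1,-1]}'
python3 -c "
from h import *
grasp()
a=robot.read_camera('scene');cv2.imwrite('pics/s9f.png',a);a=a[190:290,260:360];b=robot.read_camera('top');cv2.imwrite('pics/t9f.png',b);b=b[160:230,150:260]
cv2.imwrite('pics/s9.png',np.hstack([cv2.resize(a,(400,400),interpolation=2),cv2.resize(b,(400,400),interpolation=2)]))"
```

```text
time: 27.98
tool_pos: [0.517, 0.0255, 0.2662]
tool_rot: [-3.142, 0.0, 1.597]
contact_force: [-0.8, -4.0, 7.9]
opening: 0.0157
grasp [0.517  0.0255 0.1072] dx lane -0.0023 rot [-180.     0.    91.5] F [-0.8 -4.   7.9] open 0.0157 t 27.9833
time: 28.65
tool_pos: [0.5169, 0.0334, 0.2662]
tool_rot: [3.142, 0.0, 1.597]
contact_force: [-1.9, -4.9, 7.2]
opening: 0.0163
grasp [0.5169 0.0333 0.1072] dx lane -0.0022 rot [180.    0.   91.5] F [-1.9 -4.9  7.2] open 0.0163 t 28.65
```

View pics/s9.png

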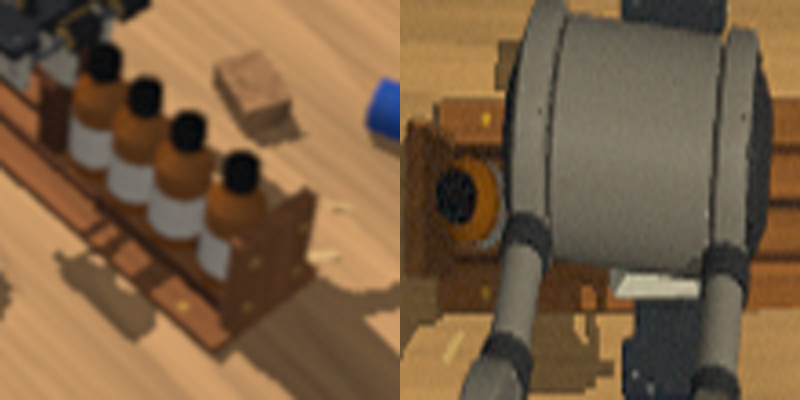

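The follower, last, lying and leaning are packed with all four upright, and only the gap before first (cap ~(240,170)) remains. I close it slowly, watching the force; that was picture 12 of 12.

```bash
python3 -m handwheel '{"offset":[[0.06,0,0],[0.12,0,0],[0.18,0,0],[0.24,0,0],[0.3,0,0],[0.36,0,0],[0.42,0,0],[0.48,0,0]],"turn":[[0,0,0],[0,0,0],[0,0,0],[0,0,0],[0,0,0],[0,0,0],[0,0,0],[0,0,0]],"jaw":[-1,-1,-1,-1,-1,-1,-1,-1]}'
python3 -c "
from h import *
grasp()"
python3 -m handwheel '{"offset":[[0.03,0,0],[0.06,0,0],[0.09,0,0],[0.12,0,0],[0.15,0,0],[0.18,0,0],[0.2,0,0],[0.2,0,0]],"turn":[[0,0,0],[0,0,0],[0,0,0],[0,0,0],[0,0,0],[0,0,0],[0,0,0],[0,0,0]],"jaw":[-1,-1,-1,-1,-1,-1,-1,-1]}'
python3 -c "
from h import *
grasp()"
```

```text
time: 29.42
tool_pos: [0.5167, 0.0382, 0.2662]
tool_rot: [3.141, 0.0, 1.597]
contact_force: [-0.8, -4.9, 7.1]
opening: 0.016
grasp [0.5168 0.0381 0.1072] dx lane -0.0022 rot [180.    0.   91.5] F [-0.8 -4.9  7.1] open 0.016 t 29.4167
time: 30.08
tool_pos: [0.5167, 0.0402, 0.2662]
tool_rot: [3.141, 0.0, 1.597]
contact_force: [-0.6, -3.6, 6.9]
opening: 0.0161
grasp [0.5167 0.0401 0.1072] dx lane -0.0022 rot [180.    0.   91.5] F [-0.6 -3.6  6.9] open 0.0161 t 30.0833
```

```bash
python3 -m handwheel '{"offset":[[0.03,0,0],[0.06,0,0],[0.09,0,0],[0.12,0,0],[0.15,0,0],[0.15,0,0],[0.15,0,0],[0.15,0,0]],"turn":[[0,0,0],[0,0,0],[0,0,0],[0,0,0],[0,0,0],[0,0,0],[0,0,0],[0,0,0]],"jaw":[-1,-1,-1,-1,-1,-1,-1,-1]}'
python3 -c "
from h import *
grasp()
a=robot.read_camera('scene');cv2.imwrite('pics/s10f.png',a)
# caps: dark pixels
for n in('s9f','s10f'):
    im=cv2.imread(f'pics/{n}.png')[195:245,275:330];m=(im.max(2)<38).astype(np.uint8)
    k,l,st,c=cv2.connectedComponentsWithStats(m)
    print(n,[(st[i,4],(c[i]+[275,195]).round(1).tolist(),plane(c[i]+[275,195])[1:].round(4).tolist()) for i in range(1,k) if 15<st[i,4]<200])"
```

```text
time: 30.75
tool_pos: [0.5167, 0.0415, 0.2662]
tool_rot: [3.141, 0.001, 1.597]
contact_force: [-0.4, -5.5, 7.4]
opening: 0.016
grasp [0.5167 0.0414 0.1072] dx lane -0.0022 rot [180.    0.   91.5] F [-0.4 -5.5  7.4] open 0.016 t 30.75
s9f [(np.int32(113), [283.5, 202.1], [0.0554, 0.1309]), (np.int32(60), [295.8, 214.0], [0.1079, 0.1228]), (np.int32(61), [306.6, 222.9], [0.1521, 0.122]), (np.int32(62), [319.8, 233.0], [0.2031, 0.1236])]
s10f [(np.int32(120), [285.3, 203.3], [0.0631, 0.132]), (np.int32(59), [297.6, 215.7], [0.1156, 0.1218]), (np.int32(63), [308.7, 224.5], [0.1602, 0.1222]), (np.int32(70), [320.3, 233.4], [0.2049, 0.1233])]
```

The cap spacing is now 44.6 and 44.7 mm, so the row is closed on first and has begun to move it. I'll push on gently to the end board.

```bash
python3 -m handwheel '{"offset":[[0.03,0,0],[0.06,0,0],[0.09,0,0],[0.12,0,0],[0.15,0,0],[0.15,0,0],[0.15,0,0],[0.15,0,0]],"turn":[[0,0,0],[0,0,0],[0,0,0],[0,0,0],[0,0,0],[0,0,0],[0,0,0],[0,0,0]],"jaw":[-1,-1,-1,-1,-1,-1,-1,-1]}'
python3 -c "
from h import *
grasp()"
python3 -m handwheel '{"offset":[[0.03,0,0],[0.06,0,0],[0.09,0,0],[0.12,0,0],[0.12,0,0],[0.12,0,0],[0.12,0,0],[0.12,0,0]],"turn":[[0,0,0],[0,0,0],[0,0,0],[0,0,0],[0,0,0],[0,0,0],[0,0,0],[0,0,0]],"jaw":[-1,-1,-1,-1,-1,-1,-1,-1]}'
python3 -c "
from h import *
grasp()"
```

```text
time: 31.47
tool_pos: [0.5166, 0.043, 0.2662]
tool_rot: [3.141, 0.001, 1.597]
contact_force: [-0.4, -5.5, 6.9]
opening: 0.0159
grasp [0.5167 0.0429 0.1072] dx lane -0.0022 rot [180.    0.   91.5] F [-0.4 -5.5  6.9] open 0.0159 t 31.4667
time: 32.13
tool_pos: [0.5166, 0.0442, 0.2662]
tool_rot: [3.141, 0.001, 1.597]
contact_force: [0.1, -4.7, 7.8]
opening: 0.0156
grasp [0.5166 0.0441 0.1072] dx lane -0.0022 rot [180.    0.   91.5] F [ 0.1 -4.7  7.8] open 0.0156 t 32.1333
```

```bash
python3 -m handwheel '{"offset":[[0.03,0,0],[0.06,0,0],[0.09,0,0],[0.12,0,0],[0.12,0,0],[0.12,0,0],[0.12,0,0],[0.12,0,0]],"turn":[[0,0,0],[0,0,0],[0,0,0],[0,0,0],[0,0,0],[0,0,0],[0,0,0],[0,0,0]],"jaw":[-1,-1,-1,-1,-1,-1,-1,-1]}'
python3 -c "
from h import *
grasp()"
python3 -m handwheel '{"offset":[[0.02,0,0],[0.04,0,0],[0.06,0,0],[0.08,0,0],[0.08,0,0],[0.08,0,0],[0.08,0,0],[0.08,0,0]],"turn":[[0,0,0],[0,0,0],[0,0,0],[0,0,0],[0,0,0],[0,0,0],[0,0,0],[0,0,0]],"jaw":[-1,-1,-1,-1,-1,-1,-1,-1]}'
python3 -c "
from h import *
grasp()
a=robot.read_camera('scene');cv2.imwrite('pics/s11f.png',a)
for n in('s10f','s11f'):
    im=cv2.imread(f'pics/{n}.png')[195:245,275:330];m=(im.max(2)<38).astype(np.uint8)
    k,l,st,c=cv2.connectedComponentsWithStats(m)
    print(n,[(int(st[i,4]),plane(c[i]+[275,195])[1:].round(4).tolist()) for i in range(1,k) if 15<st[i,4]<200])
# end board top inner/outer edge expectation
"
```

```text
time: 32.8
tool_pos: [0.5166, 0.0454, 0.2662]
tool_rot: [3.141, 0.001, 1.597]
contact_force: [-0.9, -5.0, 6.8]
opening: 0.0156
grasp [0.5166 0.0453 0.1072] dx lane -0.0022 rot [180.    0.   91.5] F [-0.9 -5.   6.8] open 0.0156 t 32.8
time: 33.47
tool_pos: [0.5166, 0.0462, 0.2662]
tool_rot: [3.141, 0.001, 1.597]
contact_force: [0.0, -5.8, 6.9]
opening: 0.0156
grasp [0.5166 0.0461 0.1072] dx lane -0.0022 rot [180.    0.   91.5] F [ 0.  -5.8  6.9] open 0.0156 t 33.4667
s10f [(120, [0.0631, 0.132]), (59, [0.1156, 0.1218]), (63, [0.1602, 0.1222]), (70, [0.2049, 0.1233])]
s11f [(16, [0.0257, 0.1287]), (122, [0.0678, 0.1318]), (59, [0.1207, 0.1214]), (61, [0.1643, 0.122]), (67, [0.2099, 0.1238])]
```

```bash
python3 -m handwheel '{"offset":[[0.02,0,0],[0.04,0,0],[0.06,0,0],[0.08,0,0],[0.1,0,0],[0.12,0,0],[0.14,0,0],[0.14,0,0]],"turn":[[0,0,0],[0,0,0],[0,0,0],[0,0,0],[0,0,0],[0,0,0],[0,0,0],[0,0,0]],"jaw":[-1,-1,-1,-1,-1,-1,-1,-1]}'
python3 -c "
from h import *
grasp()"
```

```text
time: 34.18
tool_pos: [0.5166, 0.0469, 0.2662]
tool_rot: [3.141, 0.002, 1.598]
contact_force: [-1.0, -10.8, 6.4]
opening: 0.016
grasp [0.5166 0.0465 0.1072] dx lane -0.0021 rot [1.80e+02 1.00e-01 9.15e+01] F [ -1.  -10.8   6.4] open 0.016 t 34.1833
```

Force has risen to 11 N and motion has stopped, so the row is on the end board. I relax, release and rise.

```bash
python3 -m handwheel '{"offset":[[-0.03,0,0],[-0.06,0,0],[-0.07,0,0],[-0.07,0,0],[-0.07,0,0],[-0.07,0,0],[-0.07,0,0],[-0.07,0,0]],"turn":[[0,0,0],[0,0,0],[0,0,0],[0,0,0],[0,0,0],[0,0,0],[0,0,0],[0,0,0]],"jaw":[-1,-1,-1,-0.6,-0.5,-0.3,-0.1,0.1]}' 5
python3 -c "
from h import *
grasp()"
python3 -m handwheel '{"offset":[[0,0,-0.5],[0,0,-1.5],[0,0,-3],[0,0,-5],[0,0,-7],[0,0,-9],[0,0,-11],[0,0,-12]],"turn":[[0,0,0],[0,0,0],[0,0,0],[0,0,0],[0,0,0],[0,0,0],[0,0,0],[0,0,0]],"jaw":[0.1,0.1,0.1,0.1,0.1,0.1,0.1,0.1]}'
python3 -m handwheel '{"offset":[[-2,0,0],[-5,0,0],[-8.5,0,0],[-12,0,0],[-15.5,0,0],[-19,0,0],[-22,0,0],[-22,0,0]],"turn":[[0,0,0],[0,0,0],[0,0,0],[0,0,0],[0,0,0],[0,0,0],[0,0,0],[0,0,0]],"jaw":[0.1,0.1,0.1,0.1,0.1,0.1,0.1,0.1]}'
python3 -c "
from h import *
grasp()
a=robot.read_camera('scene');b=robot.read_camera('top');cv2.imwrite('pics/s12f.png',a);cv2.imwrite('pics/t12f.png',b)
im=a[195:245,270:330];m=(im.max(2)<38).astype(np.uint8);k,l,st,c=cv2.connectedComponentsWithStats(m)
print('scene',[(int(st[i,4]),plane(c[i]+[270,195])[1:].round(4).tolist()) for i in range(1,k) if 15<st[i,4]<200])
im=b[180:212,150:250];m=(im.max(2)<32).astype(np.uint8);k,l,st,c=cv2.connectedComponentsWithStats(m)
print('top',[(int(st[i,4]),cast('top',c[i]+[150,180],.128)[:2].round(4).tolist()) for i in range(1,k) if 12<st[i,4]<200])
A=cv2.imread('pics/scene0.png');d=cv2.absdiff(A,a).max(2)>60;print('changed px bbox',[ (int(x[2]),x[:2].tolist()) for x in []])
for n,(u,v,r) in dict(tape=(387,403,25),cork=(504,333,20),plane=(448,287,15),jar=(576,497,35),rib=(606,435,35),gouge=(282,230,35),spool=(321,330,15)).items():
    u,v,r=[int(q*.64) for q in(u,v,r)];print(n,round(float(d[v-r:v+r,u-r:u+r].mean()),3))"
```

```text
time: 34.85
tool_pos: [0.5164, 0.0476, 0.2655]
tool_rot: [-3.141, -0.001, 1.598]
contact_force: [-0.2, -0.8, 0.8]
opening: 0.0383
grasp [0.5163 0.0477 0.1065] dx lane -0.0024 rot [-180.    -0.    91.5] F [-0.2 -0.8  0.8] open 0.0383 t 34.85
time: 35.52
tool_pos: [0.5168, 0.0473, 0.3894]
tool_rot: [3.137, 0.0, 1.597]
contact_force: [0.7, -0.0, 0.7]
opening: 0.0503
time: 36.18
tool_pos: [0.5222, -0.1774, 0.3859]
tool_rot: [3.141, 0.002, 1.593]
contact_force: [-0.0, -0.3, -0.5]
opening: 0.0504
grasp [ 0.5223 -0.1778  0.2269] dx lane -0.0025 rot [1.80e+02 1.00e-01 9.13e+01] F [-0.  -0.3 -0.5] open 0.0504 t 36.1833
scene [(66, [0.0762, 0.1227]), (63, [0.12, 0.1219]), (62, [0.1644, 0.1218]), (67, [0.21, 0.1236])]
top [(54, [0.5143, 0.1623]), (56, [0.516, 0.1186]), (58, [0.5157, 0.0755])]
changed px bbox []
tape 0.015
cork 0.033
plane 0.0
jar 0.0
rib 0.274
gouge 0.0
spool 0.0
```

```bash
python3 -c "
from h import *
a=cv2.imread('pics/s9f.png');b=cv2.imread('pics/s12f.png');print('rib diff since s9',float((cv2.absdiff(a,b).max(2)>60)[256:300,366:410].mean()))
print(robot.hand_in())"
```

```text
rib diff since s9 0.3140495867768595
the job is handed in; nothing more can be done
None
```

I stood both tipped bottles back up in the lane, in order, then slid the follower up until the four bottles closed against the end board. I let go, moved the arm clear, and handed in at about 36 s; the hand-in reported no verdict.

- **Row:** on the last scene image the caps are upright and 43.8, 44.4 and 45.6 mm apart, against a bottle diameter of 44 mm. In the last push the resistance rose from about 5 N to 11 N and the follower stopped moving. I took that as the row resting on the end board.
- **Top camera:** it gave 43.1 and 43.7 mm for the three caps it found. The cap of `bottle_first` did not show up in its mask, so that one was checked only in the scene view.
- **Setting down:** the highest force I read was about 5 N for the lying bottle and near zero for the leaning one. I read the force only at the end of each move.
- **Follower:** I estimated its face to be touching the last bottle, from the gripper position. I did not measure this separately after letting go.
- **Other things on the bench:** five of the other seven showed almost no change between the first and last scene images, and `tape_roll` and `cork_block` only a small one (1.5% and 3.3% of pixels).
- **Rib:** this check disagreed, with 27–31% of pixels around it changed. I put that down to the arm's shadow, because the arm never came near it, but I did not confirm it.

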